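Pack the transit trays for the return van

ROBOT

A 6-joint arm with a two-finger parallel gripper is mounted at the origin on the work surface. World frame = base frame: x ahead of the robot, y to its left, z up, the work surface at z = 0. Lengths are in m, angles in degrees, forces in N, time in s.
With the tool pointing down it reaches from about 0.3 to 0.75 m from the base axis. Payload 8.5 kg.
Tool frame: the origin (TCP) lies between the finger pads; the fingertips stand env.finger_overhang ahead of it and the grasp point (between the pads) lies 2 mm behind it (env.finger_overhang is the distance from the TCP to the fingertips, in m); z points along the fingers, y is the line along which they close (so a half turn about z gives the same grasp; the last joint's range is limited). The gripper opens to 85 mm and grips with 20 to 120 N. Pads are 22 mm wide; open, the fingers measure 114 mm over their backs; the gripper's body (76 mm by 85 mm) begins 54 mm behind the grasp point. The pads swing forward as they close: fully open they stand 13 mm farther back than shut.
Start: joints at [-77.252, 21.807, 74.336, -0, 83.858, -12.336], TCP at [0.233, -0.498, 0.211] pointing down, gripper open.
Joint ranges: [-178.18, 178.18], [-50.72, 133.34], [12.68, 142.11], [-81.47, 261.47], [9.98, 163.14], [-165.26, 165.26]. Speed limits (degrees/s): [136.94, 136.94, 180, 180, 180, 180].

INTERFACE

Orientations are given as a 3x3 rotation matrix whose columns are the frame's x, y, z axes.
In Python, from rig import env gives the robot as it stands. The module is installed in compiled form; this text tells all that it offers.
- The arm moves only by the tool jog_arm, never from a script. Its arguments are lists of equal length, an entry for each row: "hand": the finger opening in m, from 0 to 0.0854; "travel": the shift along the world's x, y, z in m, a list of three; "yaw": the turn about the world's z in rad. A call has exactly 5 rows; each row shifts and turns the commanded pose from where the row before left it; what a row does not reach is not made up. A row lasts 1/8 s, in which the tool goes at most 62.5 mm and 10.7 degrees, less where a joint would pass 70% of its speed; a pose out of reach is approached as far as the arm can. A call is refused whole if a number of a shift passes 0.0625 or a number of a turn 0.188, either way. A call with a gripper value outside its range is refused whole. The fingers move at their own pace and stop on an object; "grip_force" is the grip in N (left out, the last holds). Time passes only in rows, so rows that do not move let the fingers close, or fill a call up. It gives the time, the measured TCP pose, the force, the opening and the grip force at its end, in the units of the state.
- env.observe(): the state, without advancing time (a new reading comes with each control period).
- env.get_image(name): name is "scene" or "top" or "wrist"; returns the picture (400x640x3 uint8, red, green, blue); there is no depth.
- env.calibration(name): a dict with "fx", "fy", "cx", "cy" (pixels), "position" and "rotation" of the camera in the world; the wrist camera has in their place "hand_eye" (4x4, takes a point from camera to tool coordinates, whose origin is the TCP and whose axes are the flange's). Camera axes: x right, y down, z forward; pixel columns grow to the right and rows downward; lengths in m; the calibration is good to about 2 mm. The wrist camera is an equidistant fisheye: a pixel r from the principal point sees the ray r / f radians off the axis. A picture is of the moment at which its call begins: read the wrist's pose just before it. calibration takes no time and is no camera call.
- env.close_job(): hands the job in; it is judged then, once.
The state is a dict: "time_s": time; "q": joint angles; "qvel": joint speeds; "joint_efforts": joint torques, N m; "position": TCP position; "tool_rot": TCP orientation; "ft_force": force on the tool from outside, world axes, zero at the start; "wrist_torque": the same for the moment, N m; "grip_width": finger opening in m; "gripper_force": force on a finger pad.
Only numpy, scipy, OpenCV 4.12 (cv2) and the standard library are available. Lean on these libraries where they do the work, as an engineer would, in place of code of your own. Each camera call takes 0.05 s, during which the arm holds its last target. There are 200 camera calls.

TASK

Pack the serviced parts for the van: stand every black battery pack upright in the blue tray with the steel end handles, and every white filter canister upright in the blue tray without handles, in one row along each tray. Then fill each tray's leftover gap with wood blocks, standing on the tray floor, short ones for one place and long ones for two, so that both rows are full from end to end and nothing can shift; the blocks just suffice if the long ones go where two places are free, and any spare block may stay on the bench. Do not shove the roll of tape aside or knock it over.

Things in the scene. Friction and masses are not known exactly. Their poses are not given: they have to be found in the camera images.
- pack_tray: Blue plastic transit tray WITH a steel bail handle sticking out 37 mm at each end (24 mm above the bench); takes the battery packs. Fixed to the bench. Inside 244 mm long (its x axis) by 68 mm wide (its y axis), floor 6 mm thick, walls 7 mm thick, rim 34 mm above the bench: exactly one row of four 56 mm pieces with 20 mm of play in all. Origin: centre of its underside, z up. The two trays may stand on either side.
- canister_tray: Blue plastic transit tray of the same size and make, WITHOUT handles; takes the filter canisters. Fixed to the bench. Origin: centre of its underside; x along its length, z up.
- pack_tray_place1 (a point): Place 1 of 4 in the pack tray: point on the inner floor (6 mm above the bench) on the centre line, at -91.5 mm along the tray's x axis.
- pack_tray_place2 (a point): Place 2 of 4 in the pack tray: point on the inner floor (6 mm above the bench) on the centre line, at -30.5 mm along the tray's x axis.
- pack_tray_place3 (a point): Place 3 of 4 in the pack tray: point on the inner floor (6 mm above the bench) on the centre line, at 30.5 mm along the tray's x axis.
- pack_tray_place4 (a point): Place 4 of 4 in the pack tray: point on the inner floor (6 mm above the bench) on the centre line, at 91.5 mm along the tray's x axis.
- canister_tray_place1 (a point): Place 1 of 4 in the canister tray: point on the inner floor (6 mm above the bench) on the centre line, at -91.5 mm along the tray's x axis.
- canister_tray_place2 (a point): Place 2 of 4 in the canister tray: point on the inner floor (6 mm above the bench) on the centre line, at -30.5 mm along the tray's x axis.
- canister_tray_place3 (a point): Place 3 of 4 in the canister tray: point on the inner floor (6 mm above the bench) on the centre line, at 30.5 mm along the tray's x axis.
- canister_tray_place4 (a point): Place 4 of 4 in the canister tray: point on the inner floor (6 mm above the bench) on the centre line, at 91.5 mm along the tray's x axis.
- pack1: Battery pack: upright black box, 56 x 56 mm, 80 mm tall, two brass terminals on top, about 0.45 kg, bottom-heavy. Origin: centre of its underside, z up. Stands on the bench, may be absent.
- pack2: Battery pack: upright black box, 56 x 56 mm, 80 mm tall, two brass terminals on top, about 0.45 kg, bottom-heavy. Origin: centre of its underside, z up. Stands on the bench, may be absent.
- pack3: Battery pack: upright black box, 56 x 56 mm, 80 mm tall, two brass terminals on top, about 0.45 kg, bottom-heavy. Origin: centre of its underside, z up. Stands on the bench, may be absent.
- canister1: Filter canister: upright white cylinder, 56 mm in diameter, 80 mm tall (plus a 7 mm nipple on top), about 0.3 kg, bottom-heavy. Origin: centre of its underside, z up. Stands on the bench, may be absent.
- canister2: Filter canister: upright white cylinder, 56 mm in diameter, 80 mm tall (plus a 7 mm nipple on top), about 0.3 kg, bottom-heavy. Origin: centre of its underside, z up. Stands on the bench, may be absent.
- canister3: Filter canister: upright white cylinder, 56 mm in diameter, 80 mm tall (plus a 7 mm nipple on top), about 0.3 kg, bottom-heavy. Origin: centre of its underside, z up. Stands on the bench, may be absent.
- block1: Short wood block, 56 x 56 mm, 80 mm tall: fills one place of a tray. About 0.13 kg. Origin: its CENTRE (40 mm above what it stands on).
- block2: Short wood block, 56 x 56 mm, 80 mm tall: fills one place of a tray. About 0.13 kg. Origin: its CENTRE (40 mm above what it stands on).
- long_block1: Long wood block, 112 mm (its x axis) x 56 mm (its y axis), 80 mm tall: fills two neighbouring places of a tray. About 0.26 kg. Origin: its CENTRE (40 mm above what it stands on).
- long_block2: Long wood block, 112 mm (its x axis) x 56 mm (its y axis), 80 mm tall: fills two neighbouring places of a tray. About 0.26 kg. Origin: its CENTRE (40 mm above what it stands on).
- tape_roll: Bystander: upright roll of grey tape, 80 mm across, 45 mm tall, in the middle of the things on the bench. Origin: centre of its underside.
Mind the look-alikes: they are no part of the job. Leave any red look-alike of the canister3 alone.

How it is judged (in metres and radians):
At the end, for the whole second after the job is handed in: Packs stand upright (0.12 rad) in the handled tray, canisters in the plain one; all four places of each tray are taken by its own kind, a short block or half a long block, within 20 mm sideways and on the floor (within 10 mm); all at rest ((horizontal distance between pack1 and pack_tray_place1 below 0.02 m or horizontal distance between pack1 and pack_tray_place2 below 0.02 m or horizontal distance between pack1 and pack_tray_place3 below 0.02 m or horizontal distance between pack1 and pack_tray_place4 below 0.02 m) and height (world z) of each of pack1, pack2, pack3, canister1, canister2, canister3 below 0.016 m and angle between each of pack1, pack2, pack3, canister1, canister2, canister3's own z axis and vertical below 0.12 rad and (horizontal distance between pack2 and pack_tray_place1 below 0.02 m or horizontal distance between pack2 and pack_tray_place2 below 0.02 m or horizontal distance between pack2 and pack_tray_place3 below 0.02 m or horizontal distance between pack2 and pack_tray_place4 below 0.02 m) and (horizontal distance between pack3 and pack_tray_place1 below 0.02 m or horizontal distance between pack3 and pack_tray_place2 below 0.02 m or horizontal distance between pack3 and pack_tray_place3 below 0.02 m or horizontal distance between pack3 and pack_tray_place4 below 0.02 m) and (horizontal distance between canister1 and canister_tray_place1 below 0.02 m or horizontal distance between canister1 and canister_tray_place2 below 0.02 m or horizontal distance between canister1 and canister_tray_place3 below 0.02 m or horizontal distance between canister1 and canister_tray_place4 below 0.02 m) and (horizontal distance between canister2 and canister_tray_place1 below 0.02 m or horizontal distance between canister2 and canister_tray_place2 below 0.02 m or horizontal distance between canister2 and canister_tray_place3 below 0.02 m or horizontal distance between canister2 and canister_tray_place4 below 0.02 m) and (horizontal distance between canister3 and canister_tray_place1 below 0.02 m or horizontal distance between canister3 and canister_tray_place2 below 0.02 m or horizontal distance between canister3 and canister_tray_place3 below 0.02 m or horizontal distance between canister3 and canister_tray_place4 below 0.02 m) and (horizontal distance between any of pack1, pack2, pack3 and pack_tray_place1 below 0.02 m or (horizontal distance between block1 and pack_tray_place1 below 0.02 m and height (world z) of block1 below 0.056 m) or (horizontal distance between block2 and pack_tray_place1 below 0.02 m and height (world z) of block2 below 0.056 m) or (horizontal distance between long_block1 and pack_tray_place1 below 0.05 m and y of long_block1 in the frame of pack_tray between -0.02 and 0.02 m and angle between the x axis of long_block1 and the x axis of pack_tray, either way round below 0.15 rad and height (world z) of long_block1 below 0.056 m) or (horizontal distance between long_block2 and pack_tray_place1 below 0.05 m and y of long_block2 in the frame of pack_tray between -0.02 and 0.02 m and angle between the x axis of long_block2 and the x axis of pack_tray, either way round below 0.15 rad and height (world z) of long_block2 below 0.056 m)) and (horizontal distance between any of pack1, pack2, pack3 and pack_tray_place2 below 0.02 m or (horizontal distance between block1 and pack_tray_place2 below 0.02 m and height (world z) of block1 below 0.056 m) or (horizontal distance between block2 and pack_tray_place2 below 0.02 m and height (world z) of block2 below 0.056 m) or (horizontal distance between long_block1 and pack_tray_place2 below 0.05 m and y of long_block1 in the frame of pack_tray between -0.02 and 0.02 m and angle between the x axis of long_block1 and the x axis of pack_tray, either way round below 0.15 rad and height (world z) of long_block1 below 0.056 m) or (horizontal distance between long_block2 and pack_tray_place2 below 0.05 m and y of long_block2 in the frame of pack_tray between -0.02 and 0.02 m and angle between the x axis of long_block2 and the x axis of pack_tray, either way round below 0.15 rad and height (world z) of long_block2 below 0.056 m)) and (horizontal distance between any of pack1, pack2, pack3 and pack_tray_place3 below 0.02 m or (horizontal distance between block1 and pack_tray_place3 below 0.02 m and height (world z) of block1 below 0.056 m) or (horizontal distance between block2 and pack_tray_place3 below 0.02 m and height (world z) of block2 below 0.056 m) or (horizontal distance between long_block1 and pack_tray_place3 below 0.05 m and y of long_block1 in the frame of pack_tray between -0.02 and 0.02 m and angle between the x axis of long_block1 and the x axis of pack_tray, either way round below 0.15 rad and height (world z) of long_block1 below 0.056 m) or (horizontal distance between long_block2 and pack_tray_place3 below 0.05 m and y of long_block2 in the frame of pack_tray between -0.02 and 0.02 m and angle between the x axis of long_block2 and the x axis of pack_tray, either way round below 0.15 rad and height (world z) of long_block2 below 0.056 m)) and (horizontal distance between any of pack1, pack2, pack3 and pack_tray_place4 below 0.02 m or (horizontal distance between block1 and pack_tray_place4 below 0.02 m and height (world z) of block1 below 0.056 m) or (horizontal distance between block2 and pack_tray_place4 below 0.02 m and height (world z) of block2 below 0.056 m) or (horizontal distance between long_block1 and pack_tray_place4 below 0.05 m and y of long_block1 in the frame of pack_tray between -0.02 and 0.02 m and angle between the x axis of long_block1 and the x axis of pack_tray, either way round below 0.15 rad and height (world z) of long_block1 below 0.056 m) or (horizontal distance between long_block2 and pack_tray_place4 below 0.05 m and y of long_block2 in the frame of pack_tray between -0.02 and 0.02 m and angle between the x axis of long_block2 and the x axis of pack_tray, either way round below 0.15 rad and height (world z) of long_block2 below 0.056 m)) and (horizontal distance between any of canister1, canister2, canister3 and canister_tray_place1 below 0.02 m or (horizontal distance between block1 and canister_tray_place1 below 0.02 m and height (world z) of block1 below 0.056 m) or (horizontal distance between block2 and canister_tray_place1 below 0.02 m and height (world z) of block2 below 0.056 m) or (horizontal distance between long_block1 and canister_tray_place1 below 0.05 m and y of long_block1 in the frame of canister_tray between -0.02 and 0.02 m and angle between the x axis of long_block1 and the x axis of canister_tray, either way round below 0.15 rad and height (world z) of long_block1 below 0.056 m) or (horizontal distance between long_block2 and canister_tray_place1 below 0.05 m and y of long_block2 in the frame of canister_tray between -0.02 and 0.02 m and angle between the x axis of long_block2 and the x axis of canister_tray, either way round below 0.15 rad and height (world z) of long_block2 below 0.056 m)) and (horizontal distance between any of canister1, canister2, canister3 and canister_tray_place2 below 0.02 m or (horizontal distance between block1 and canister_tray_place2 below 0.02 m and height (world z) of block1 below 0.056 m) or (horizontal distance between block2 and canister_tray_place2 below 0.02 m and height (world z) of block2 below 0.056 m) or (horizontal distance between long_block1 and canister_tray_place2 below 0.05 m and y of long_block1 in the frame of canister_tray between -0.02 and 0.02 m and angle between the x axis of long_block1 and the x axis of canister_tray, either way round below 0.15 rad and height (world z) of long_block1 below 0.056 m) or (horizontal distance between long_block2 and canister_tray_place2 below 0.05 m and y of long_block2 in the frame of canister_tray between -0.02 and 0.02 m and angle between the x axis of long_block2 and the x axis of canister_tray, either way round below 0.15 rad and height (world z) of long_block2 below 0.056 m)) and (horizontal distance between any of canister1, canister2, canister3 and canister_tray_place3 below 0.02 m or (horizontal distance between block1 and canister_tray_place3 below 0.02 m and height (world z) of block1 below 0.056 m) or (horizontal distance between block2 and canister_tray_place3 below 0.02 m and height (world z) of block2 below 0.056 m) or (horizontal distance between long_block1 and canister_tray_place3 below 0.05 m and y of long_block1 in the frame of canister_tray between -0.02 and 0.02 m and angle between the x axis of long_block1 and the x axis of canister_tray, either way round below 0.15 rad and height (world z) of long_block1 below 0.056 m) or (horizontal distance between long_block2 and canister_tray_place3 below 0.05 m and y of long_block2 in the frame of canister_tray between -0.02 and 0.02 m and angle between the x axis of long_block2 and the x axis of canister_tray, either way round below 0.15 rad and height (world z) of long_block2 below 0.056 m)) and (horizontal distance between any of canister1, canister2, canister3 and canister_tray_place4 below 0.02 m or (horizontal distance between block1 and canister_tray_place4 below 0.02 m and height (world z) of block1 below 0.056 m) or (horizontal distance between block2 and canister_tray_place4 below 0.02 m and height (world z) of block2 below 0.056 m) or (horizontal distance between long_block1 and canister_tray_place4 below 0.05 m and y of long_block1 in the frame of canister_tray between -0.02 and 0.02 m and angle between the x axis of long_block1 and the x axis of canister_tray, either way round below 0.15 rad and height (world z) of long_block1 below 0.056 m) or (horizontal distance between long_block2 and canister_tray_place4 below 0.05 m and y of long_block2 in the frame of canister_tray between -0.02 and 0.02 m and angle between the x axis of long_block2 and the x axis of canister_tray, either way round below 0.15 rad and height (world z) of long_block2 below 0.056 m)) and linear speed of each of pack1, pack2, pack3, canister1, canister2, canister3, block1, block2, long_block1, long_block2 below 0.02 m/s); the robot touches nothing.
It fails at once if the tape roll is shoved more than 60 mm or knocked over (distance of tape_roll from where it was at the start of the episode above 0.06 m or angle between tape_roll's own z axis and vertical above 0.6 rad).
Of pack1, pack2, pack3, canister1, canister2, canister3 only 4 to 6 are there at a start; the rules pass over those that are not, and their reading is None.
At some moment in a run one of pack1, pack2, pack3, canister1, canister2, canister3 may be knocked a few centimetres aside while the robot is not near it.
It also fails if it takes over 210 s, if anything falls off the work surface, if the arm or the gripper's body presses on something with over 40 N, if the wrist force passes 120 N, or if a joint passes its speed limit or range.

## Working session

There is one attempt and no reset: what is moved stays moved. The work goes in short steps, Python scripts to look and compute and a tool call to move; the robot and the scene stay as the last step left them, time stands still between calls to the robot, and variables do not carry over. Pictures are saved under pics/ and viewed, at most 14 in all, crops included, and the job is handed in when it is done.

Besides the shell and the picture viewer there is one more tool, called after "Request:" in YAML: its name, and indented under it one key for each argument. jog_arm: Moves the arm, as the interface text tells. Its arguments: {"type":"object","properties":{"hand":{"type":"array"},"travel":{"type":"array"},"yaw":{"type":"array"},"grip_force":{"type":"number"}},"required":["hand","travel","yaw"]}

```bash
mkdir -p pics; cat > h.py <<'E'
import numpy as np, cv2
from rig import env
def snap(n,f):
    im=env.get_image(n); cv2.imwrite('pics/'+f,im[:,:,::-1]); return im
def pix2w(n,u,v,z):
    c=env.calibration(n); R=np.array(c['rotation']);p=np.array(c['position'])
    d=R@np.array([(u-c['cx'])/c['fx'],(v-c['cy'])/c['fy'],1]); return p+d*(z-p[2])/d[2]
def w2pix(n,P):
    c=env.calibration(n); q=np.array(c['rotation']).T@(np.array(P)-np.array(c['position']))
    return c['cx']+c['fx']*q[0]/q[2], c['cy']+c['fy']*q[1]/q[2]
E
python3 - <<'E'
from h import *
snap('top','t0.png');snap('scene','s0.png')
for n in('top','scene'):print(env.calibration(n))
o=env.observe();print(o['position'],o['tool_rot'],o['grip_width'],env.finger_overhang,o['time_s'],o['ft_force'])
E
```

```text
{'fx': 416.6858893072435, 'fy': 416.6858893072435, 'cx': 323.1891373712079, 'cy': 201.39996216186864, 'position': array([ 0.43339841, -0.02284487,  1.0011211 ]), 'rotation': array([[ 0.002668  , -0.99464234,  0.10334168],
       [-0.99991228, -0.00131276,  0.01317997],
       [-0.01297369, -0.10336778, -0.99455859]])}
{'fx': 374.89141303330365, 'fy': 374.89141303330365, 'cx': 320.63217009956094, 'cy': 196.05775760330937, 'position': array([ 0.90732132, -0.60031822,  0.61986978]), 'rotation': array([[ 0.82717418,  0.3387693 , -0.44835057],
       [ 0.56192687, -0.49212837,  0.6648668 ],
       [ 0.00459042, -0.80190088, -0.59743946]])}
[ 0.23310006 -0.49783388  0.21067301] [[ 9.05692802e-01  4.23934510e-01 -2.84236941e-04]
 [ 4.23934506e-01 -9.05691928e-01  1.29102796e-03]
 [ 2.89880204e-04 -1.28977258e-03 -9.99999126e-01]] 0.08564997357775077 0.017 0.1 [ 0.33990072  0.80485838 -0.23975808]
```

View pics/t0.png

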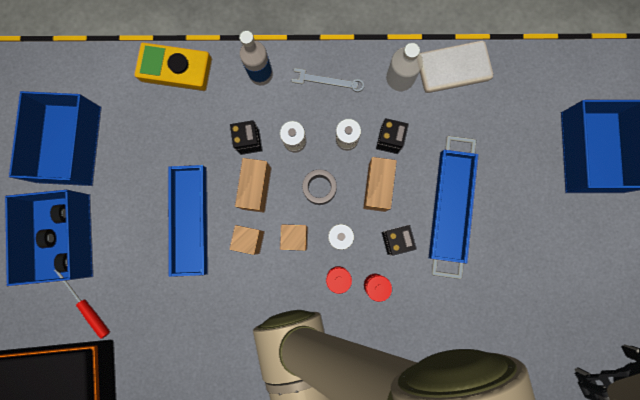

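View pics/s0.png

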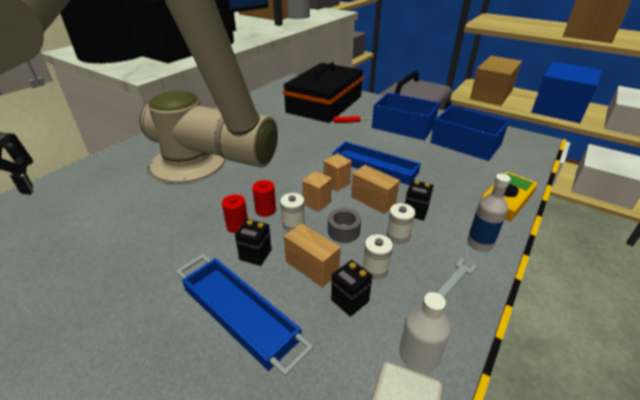

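```bash
cat >> h.py <<'E'
from scipy.optimize import minimize
HALF={'pack':(.028,.028,.08),'can':(.028,.028,.08),'short':(.028,.028,.08),'long':(.056,.028,.08),'tray':(.129,.041,.034)}
def pts(kind,x,y,a,z0=0):
    hx,hy,h=HALF[kind]
    if kind=='can':
        t=np.linspace(0,2*np.pi,40,endpoint=False); xy=.028*np.c_[np.cos(t),np.sin(t)]
    else: xy=np.array([[hx,hy],[-hx,hy],[-hx,-hy],[hx,-hy]])
    c,s=np.cos(a),np.sin(a); xy=xy@np.array([[c,s],[-s,c]])+[x,y]
    return np.array([[*p,z] for p in xy for z in(z0,z0+h)])
def hull(kind,x,y,a,z0=0):
    uv=np.array([w2pix('top',p) for p in pts(kind,x,y,a,z0)],np.float32)
    return cv2.convexHull(uv)[:,0]
def cmask(im,kind):
    hsv=cv2.cvtColor(im,cv2.COLOR_RGB2HSV); H,S,V=[hsv[...,i].astype(int) for i in range(3)]
    if kind=='tray': m=(H>100)&(H<130)&(S>120)
    elif kind in('short','long'): m=(H>8)&(H<25)&(S>70)&(V>70)
    elif kind=='pack': m=((V<55))
    else: m=(S<40)&(V>135)
    return m.astype(np.uint8)
def fit(im,kind,u,v,a0=0,z0=0):
    m=cv2.morphologyEx(cmask(im,kind),cv2.MORPH_CLOSE,np.ones((3,3)))
    n,l,st,ce=cv2.connectedComponentsWithStats(m)
    i=min((k for k in range(1,n) if st[k,4]>80),key=lambda k:np.hypot(*(ce[k]-[u,v])))
    cs,_=cv2.findContours((l==i).astype(np.uint8),cv2.RETR_EXTERNAL,cv2.CHAIN_APPROX_NONE)
    hm=np.zeros(m.shape,np.uint8); cv2.fillPoly(hm,[cv2.convexHull(max(cs,key=len))],1)
    S=4; x0,y0,w,h=cv2.boundingRect(hm); x0-=8;y0-=8;w+=16;h+=16
    big=cv2.resize(hm[max(y0,0):y0+h,max(x0,0):x0+w],None,fx=S,fy=S,interpolation=cv2.INTER_NEAREST)
    def cost(p):
        q=((hull(kind,*p,z0)-[max(x0,0),max(y0,0)]+.5)*S*16).astype(np.int32); r=np.zeros_like(big)
        cv2.fillConvexPoly(r,q,1,shift=4); return 1-(r&big).sum()/max((r|big).sum(),1)
    p0=pix2w('top',*ce[i],z0+HALF[kind][2]*.6)
    best=None
    for a in ([0] if kind=='can' else a0+np.radians([-25,0,25])):
        s=np.array([[p0[0],p0[1],a]]*4); s[1,0]+=.01;s[2,1]+=.01;s[3,2]+=.2
        r=minimize(cost,s[0],method='Nelder-Mead',options=dict(initial_simplex=s,xatol=2e-4,fatol=1e-4))
        if best is None or r.fun<best.fun: best=r
    return best.x,best.fun
OBJ=[('tray','CT',187,220),('tray','PT',455,206),('pack','A',245,137),('pack','B',392,135),('pack','C',399,240),('can','D',292,135),('can','E',348,132),('can','F',341,237),
('short','G',246,240),('short','H',293,237),('long','L1',252,185),('long','L2',380,183)]
E
python3 - <<'E'
from h import *
im=cv2.imread('pics/t0.png')[:,:,::-1].copy(); o=cv2.resize(im[100:320,150:500],None,fx=2.25,fy=2.25)[:,:,::-1].copy()
for k,n,u,v in OBJ:
    p,c=fit(im,k,u,v); print(n,k,np.round(p[:2],4),round(np.degrees(p[2]),1),'iou',round(1-c,3))
    cv2.polylines(o,[((hull(k,*p)-[150,100]+.5)*2.25).astype(int)],True,(0,255,0),1); cv2.putText(o,n,tuple(((hull(k,*p).mean(0)-[150,100])*2.25).astype(int)),0,.5,(255,0,255),1)
cv2.imwrite('pics/o0.png',o)
E
```

```text
CT tray [0.4907 0.3131] 2.3 iou 0.971Traceback (most recent call last):
  File "<stdin>", line 4, in <module>
  File "h.py", line 45, in fit
    r=minimize(cost,s[0],method='Nelder-Mead',options=dict(initial_simplex=s,xatol=2e-4,fatol=1e-4))
    res = _minimize_neldermead(fun, x0, args, callback, bounds=bounds,
                               **options)
    fxcc = func(xcc)
    fx = function(np.copy(x), *(wrapper_args + args))
  File "h.py", line 39, in cost
    q=((hull(kind,*p,z0)-[max(x0,0),max(y0,0)]+.5)*S*16).astype(np.int32); r=np.zeros_like(big)
        ~~~~^^^^^^^^^^^^
  File "h.py", line 21, in hull
    uv=np.array([w2pix('top',p) for p in pts(kind,x,y,a,z0)],np.float32)
                 ~~~~~^^^^^^^^^
  File "h.py", line 9, in w2pix
    c=env.calibration(n); q=np.array(c['rotation']).T@(np.array(P)-np.array(c['position']))
ValueError: time passes only in moves, steps and waits
```

```bash
sed -i 's/env.calibration(n)/cal(n)/; s/^def snap/import functools\n@functools.cache\ndef cal(n): return env.calibration(n)\ndef snap/' h.py
cat > m.py <<'E'
from h import *
im=cv2.imread('pics/t0.png')[:,:,::-1].copy(); o=cv2.resize(im[100:320,150:500],None,fx=2.25,fy=2.25)[:,:,::-1].copy()
for k,n,u,v in OBJ:
    p,c=fit(im,k,u,v); print(n,k,np.round(p[:2],4),round(np.degrees(p[2]),1),'iou',round(1-c,3))
    cv2.polylines(o,[((hull(k,*p)-[150,100]+.5)*2.25).astype(int)],True,(0,255,0),1); cv2.putText(o,n,tuple(((hull(k,*p).mean(0)-[150,100])*2.25).astype(int)),0,.5,(255,0,255),1)
cv2.imwrite('pics/o0.png',o); print(env.observe()['time_s'])
E
python3 m.py
```

```text
CT tray [0.4907 0.3131] 2.3 iou 0.971
PT tray [ 0.5257 -0.3161] -7.7 iou 0.981
A pack [0.6849 0.1722] 12.0 iou 0.932
B pack [ 0.6878 -0.1688] -15.4 iou 0.946
C pack [ 0.445  -0.1806] 13.9 iou 0.938
D can [0.6997 0.0671] 3.9 iou 0.769
E can [ 0.7316 -0.0633] -11.7 iou 0.491
F can [0.853  0.0808] -206.0 iou 0.014
G short [0.4451 0.1652] -12.7 iou 0.955
H short [0.4506 0.0577] -3.1 iou 0.948
L1 long [0.5705 0.1535] -7.7 iou 0.969
L2 long [ 0.5729 -0.1396] -7.3 iou 0.969
0.1
```

View pics/o0.png

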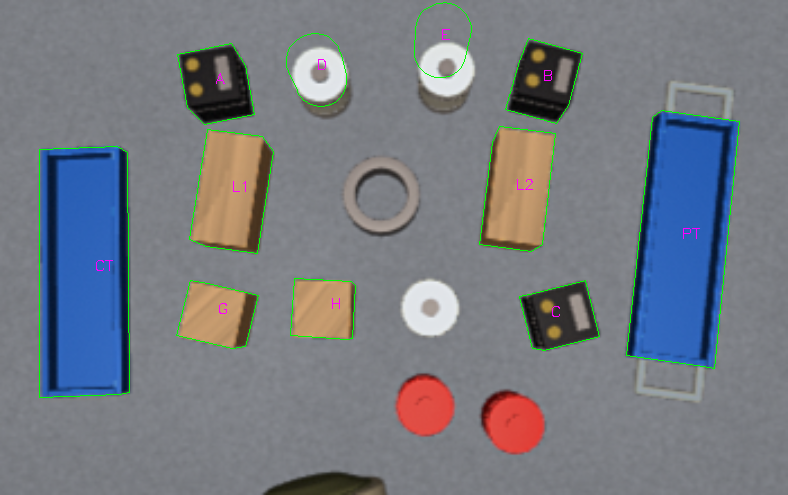

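Request:
jog_arm:
  hand: [0.085, 0.085, 0.085, 0.085, 0.085]
  travel:
    - [0.021, 0.032, 0]
    - [0.021, 0.032, 0]
    - [0.021, 0.032, 0]
    - [0.021, 0.032, 0]
    - [0.021, 0.032, 0]
  yaw: [-0.02, -0.02, -0.02, -0.02, -0.02]
  grip_force: 50

```text
time_s: 0.72
position: [0.3386, -0.3369, 0.211]
tool_rot: [[0.944, 0.331, -0.0], [0.331, -0.944, 0.001], [-0.0, -0.001, -1.0]]
ft_force: [0.6, 0.3, 0.9]
grip_width: 0.0849
gripper_force: 0.0
```

Request:
jog_arm:
  hand: [0.085, 0.085, 0.085, 0.085, 0.085]
  travel:
    - [0.021, 0.032, 0]
    - [0.021, 0.032, 0]
    - [0.021, 0.032, 0]
    - [0.021, 0.032, 0]
    - [0.022, 0.03, 0]
  yaw: [-0.02, -0.02, -0.02, -0.02, -0.015]

```text
time_s: 1.35
position: [0.4446, -0.1788, 0.211]
tool_rot: [[0.971, 0.24, -0.0], [0.24, -0.971, 0.0], [-0.0, -0.0, -1.0]]
ft_force: [-0.4, 0.1, -0.3]
grip_width: 0.0853
gripper_force: 0.0
```

```bash
cat >> h.py <<'E'
def can(im,u,v,z=.08):
    m=cmask(im,'can'); n,l,st,ce=cv2.connectedComponentsWithStats(m)
    i=min((k for k in range(1,n) if st[k,4]>150),key=lambda k:np.hypot(*(ce[k]-[u,v])))
    cs,_=cv2.findContours((l==i).astype(np.uint8),cv2.RETR_EXTERNAL,cv2.CHAIN_APPROX_NONE)
    c,r=cv2.minEnclosingCircle(max(cs,key=len)); M=cv2.moments(cv2.convexHull(max(cs,key=len)))
    return pix2w('top',M['m10']/M['m00'],M['m01']/M['m00'],z)[:2],r
def state():
    o=env.observe(); R=o['tool_rot']; return o['time_s'],np.round(o['position'],4),round(np.degrees(np.arctan2(R[1][0],R[0][0])),2),round(o['grip_width'],4)
E
python3 - <<'E'
from h import *
im=cv2.imread('pics/t0.png')[:,:,::-1].copy()
for k,n,u,v in OBJ[5:8]: print(n,can(im,u,v))
print(state())
E
```

```text
D (array([0.6867155 , 0.06356172]), 14.623845100402832)
E (array([ 0.69242991, -0.06483095]), 13.938277244567871)
F (array([ 0.45191491, -0.04916062]), 13.372700691223145)
(1.35, array([ 0.4446, -0.1788,  0.211 ]), np.float64(13.88), 0.0853)
```

Request:
jog_arm:
  hand: [0.085, 0.085, 0.085, 0.085, 0.085]
  travel:
    - [0, -0.002, -0.03]
    - [0, 0, -0.03]
    - [0, 0, -0.03]
    - [0, 0, -0.03]
    - [0, 0, -0.029]
  yaw: [0, 0, 0, 0, 0]

```text
time_s: 1.98
position: [0.444, -0.182, 0.0611]
tool_rot: [[0.971, 0.24, -0.0], [0.24, -0.971, 0.0], [-0.0, -0.0, -1.0]]
ft_force: [0.4, 0.5, -1.1]
grip_width: 0.0853
gripper_force: 0.0
```

Request:
jog_arm:
  hand: [0.05, 0.05, 0.05, 0.05, 0.05]
  travel:
    - [0, 0, 0]
    - [0, 0, 0]
    - [0, 0, 0]
    - [0, 0, 0]
    - [0, 0, 0]
  yaw: [0, 0, 0, 0, 0]

```text
time_s: 2.6
position: [0.4443, -0.1822, 0.0626]
tool_rot: [[0.971, 0.24, 0.001], [0.24, -0.971, -0.0], [0.0, 0.001, -1.0]]
ft_force: [0.1, -0.3, -0.1]
grip_width: 0.0499
gripper_force: 0.0
```

```bash
python3 - <<'E'
from h import *
print(state(),env.observe()['gripper_force'],env.observe()['ft_force'])
snap('wrist','w1.png')
E
```

```text
(2.6, array([ 0.4443, -0.1822,  0.0626]), np.float64(13.91), 0.0499) 0.0 [ 0.05872711 -0.29498838 -0.11812029]
```

View pics/w1.png

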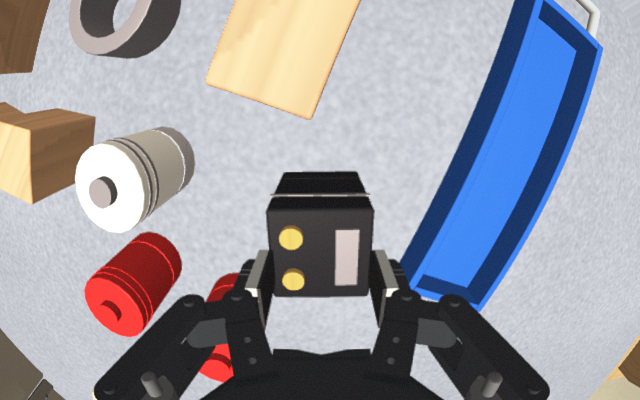

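```bash
cat >> h.py <<'E'
def wpix(P,o=None):
    o=o or env.observe(); c=cal('wrist'); T=np.array(c['hand_eye'])
    t=np.array(o['tool_rot']).T@(np.array(P)-o['position']); q=T[:3,:3].T@(t-T[:3,3])
    r=np.hypot(q[0],q[1]); th=np.arctan2(r,q[2]); return c['cx']+c['fx']*th*q[0]/r, c['cy']+c['fy']*th*q[1]/r
E
python3 - <<'E'
from h import *
o=env.observe(); R=np.array(o['tool_rot'])
for d in (-.028,-.025,0,.025,.028): print(d,wpix(o['position']+R[:,1]*d))
print('pack top corners'); 
for p in pts('pack',.445,-.1806,np.radians(13.9))[1::2]: print(p,wpix(p))
for p in pts('pack',.445,-.1806,np.radians(13.9))[0::2]: print(p,wpix(p))
print(cal('wrist')['hand_eye'], cal('wrist')['fx'])
snap('top','t1.png'); im=cv2.imread('pics/t1.png'); cv2.imwrite('pics/t1c.png',cv2.resize(im[180:320,300:500],None,fx=3,fy=3))
E
```

```text
-0.028 (np.float64(273.73276838243237), np.float64(245.1329855732281))
-0.025 (np.float64(278.7050485116576), np.float64(245.20408536961793))
0 (np.float64(320.75556882825884), np.float64(245.48841283093057))
0.025 (np.float64(362.8203207174352), np.float64(245.20739486674105))
0.028 (np.float64(367.79613888837787), np.float64(245.13664244749506))
pack top corners
[ 0.46545368 -0.14669355  0.08      ] (np.float64(262.98582655680787), np.float64(210.1760586878177))
[ 0.41109355 -0.16014632  0.08      ] (np.float64(270.7652192313967), np.float64(298.8603166673179))
[ 0.42454632 -0.21450645  0.08      ] (np.float64(366.2381047590473), np.float64(299.017342052766))
[ 0.47890645 -0.20105368  0.08      ] (np.float64(373.2624619023461), np.float64(210.20230724645458))
[ 0.46545368 -0.14669355  0.        ] (np.float64(281.79355804402815), np.float64(171.81227920898496))
[ 0.41109355 -0.16014632  0.        ] (np.float64(284.7507018925293), np.float64(238.918374484943))
[ 0.42454632 -0.21450645  0.        ] (np.float64(353.60537937306964), np.float64(238.95223629249696))
[ 0.47890645 -0.20105368  0.        ] (np.float64(356.2741753904587), np.float64(171.7883212055268))
[[ 6.59817499e-05 -9.44661464e-01 -3.28046818e-01  8.53233927e-02]
 [ 9.99999923e-01 -6.45050219e-05  3.86887317e-04  2.31280887e-04]
 [-3.86638206e-04 -3.28046818e-01  9.44661387e-01 -1.62622407e-01]
 [ 0.00000000e+00  0.00000000e+00  0.00000000e+00  1.00000000e+00]] 309.70691628693146
```

View pics/t1c.png

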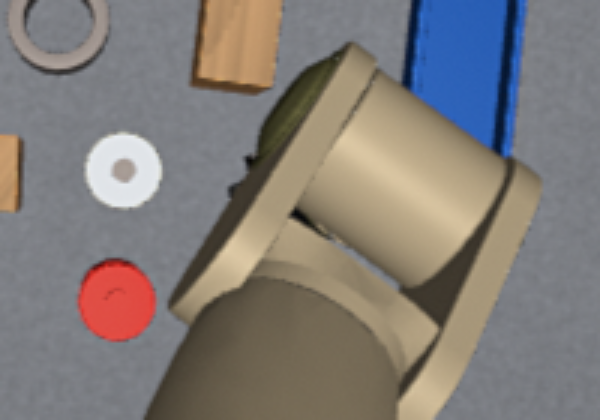

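Request:
jog_arm:
  hand: [0.0, 0.0, 0.0, 0.0, 0.0]
  travel:
    - [0, 0, 0]
    - [0, 0, 0]
    - [0, 0, 0]
    - [0, 0, 0]
    - [0, 0, 0]
  yaw: [0, 0, 0, 0, 0]

```text
time_s: 3.32
position: [0.4442, -0.1821, 0.0622]
tool_rot: [[0.971, 0.24, -0.0], [0.24, -0.971, 0.0], [0.0, -0.0, -1.0]]
ft_force: [-0.3, 0.5, -0.6]
grip_width: 0.0001
gripper_force: 0.0
```

```bash
python3 - <<'E'
from h import *
print(state()); snap('wrist','w2.png')
E
```

```text
(3.325, array([ 0.4442, -0.1821,  0.0622]), np.float64(13.91), 0.0001)
```

View pics/w2.png

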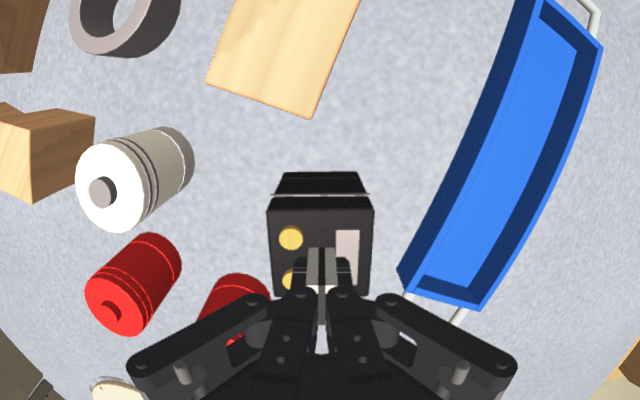

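Request:
jog_arm:
  hand: [0.085, 0.085, 0.085, 0.085, 0.085]
  travel:
    - [0, 0, 0.01]
    - [0, 0, 0]
    - [0, 0, 0]
    - [0, 0, 0]
    - [0, 0, 0]
  yaw: [0, 0, 0, 0, 0]

```text
time_s: 4.0
position: [0.4441, -0.1821, 0.0721]
tool_rot: [[0.971, 0.24, -0.0], [0.24, -0.971, 0.0], [-0.0, -0.0, -1.0]]
ft_force: [-0.7, -0.4, -0.1]
grip_width: 0.0849
gripper_force: 0.0
```

```bash
python3 - <<'E'
from h import *
o=env.observe(); print(state())
for z in range(-90,30,10): print(z,np.round(wpix(o['position']+np.array([0,0,-z/1000])),0),np.round(wpix(o['position']+np.array([0,0,-z/1000])+np.array(o['tool_rot'])[:,1]*.025),0))
E
```

```text
(4.0, array([ 0.4441, -0.1821,  0.0721]), np.float64(13.91), 0.0849)
-90 [320. 364.] [392. 361.]
-80 [320. 344.] [387. 342.]
-70 [321. 326.] [383. 325.]
-60 [321. 311.] [379. 309.]
-50 [321. 297.] [376. 296.]
-40 [321. 284.] [373. 283.]
-30 [321. 273.] [370. 272.]
-20 [321. 263.] [367. 262.]
-10 [321. 254.] [365. 253.]
0 [321. 245.] [363. 245.]
10 [321. 238.] [361. 238.]
20 [321. 231.] [359. 231.]
```

Request:
jog_arm:
  hand: [0.085, 0.085, 0.085, 0.085, 0.085]
  travel:
    - [0, 0.001, -0.01]
    - [0, 0, -0.01]
    - [0, 0, -0.01]
    - [0, 0, -0.007]
    - [0, 0, 0]
  yaw: [0, 0, 0, 0, 0]

```text
time_s: 4.62
position: [0.4439, -0.181, 0.0346]
tool_rot: [[0.971, 0.24, -0.001], [0.24, -0.971, 0.001], [-0.001, -0.001, -1.0]]
ft_force: [-0.5, -0.6, 0.3]
grip_width: 0.085
gripper_force: 0.0
```

Request:
jog_arm:
  hand: [0.05, 0.05, 0.05, 0.05, 0.05]
  travel:
    - [0, 0, 0]
    - [0, 0, 0]
    - [0, 0, 0]
    - [0, 0, 0]
    - [0, 0, 0]
  yaw: [0, 0, 0, 0, 0]

```text
time_s: 5.25
position: [0.4444, -0.1814, 0.0358]
tool_rot: [[0.971, 0.24, 0.001], [0.24, -0.971, -0.001], [0.001, 0.001, -1.0]]
ft_force: [-1.0, -1.8, 5.3]
grip_width: 0.055
gripper_force: 54.0
```

```bash
python3 - <<'E'
from h import *
print(state()); snap('wrist','w3.png'); snap('scene','s3.png')
a=cv2.imread('pics/w3.png')[150:400,100:560]; b=cv2.imread('pics/s3.png')[130:330,130:450]
b=cv2.resize(b,(460,288)); cv2.imwrite('pics/c3.png',np.vstack([a,b]))
E
```

```text
(5.25, array([ 0.4444, -0.1814,  0.0358]), np.float64(13.91), 0.055)
```

View pics/c3.png

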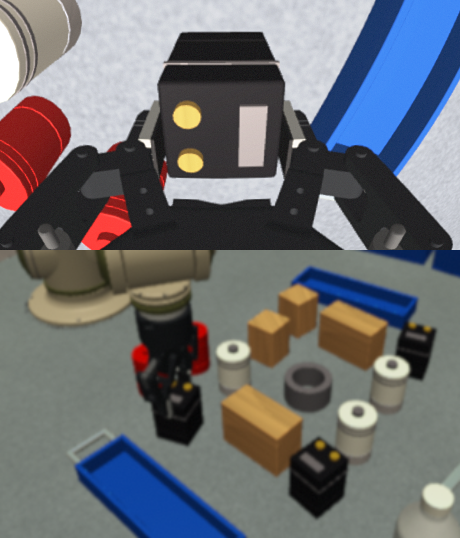

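Request:
jog_arm:
  hand: [0.05, 0.05, 0.05, 0.05, 0.05]
  travel:
    - [0, 0, 0.01]
    - [0, 0, 0.025]
    - [0, 0, 0.025]
    - [0, 0, 0.02]
    - [0, 0, 0]
  yaw: [0, 0, 0, 0, 0]
  grip_force: 80

```text
time_s: 5.98
position: [0.4444, -0.1812, 0.1161]
tool_rot: [[0.971, 0.241, 0.002], [0.241, -0.971, -0.001], [0.001, 0.001, -1.0]]
ft_force: [0.1, 1.0, -5.9]
grip_width: 0.0542
gripper_force: 87.1
```

Request:
jog_arm:
  hand: [0.05, 0.05, 0.05, 0.05, 0.05]
  travel:
    - [-0.001, -0.02, 0]
    - [-0.002, -0.03, 0]
    - [-0.003, -0.032, 0]
    - [-0.003, -0.025, 0]
    - [0, -0.015, 0]
  yaw: [-0.07, -0.08, -0.08, -0.08, -0.067]

```text
time_s: 6.6
position: [0.4342, -0.3051, 0.1138]
tool_rot: [[0.99, -0.14, -0.002], [-0.14, -0.99, 0.001], [-0.002, -0.001, -1.0]]
ft_force: [-0.5, 0.1, -4.8]
grip_width: 0.0544
gripper_force: 87.0
```

```bash
python3 - <<'E'
from h import *
print(state(),env.observe()['ft_force']); snap('wrist','w4.png'); snap('scene','s4.png')
a=cv2.imread('pics/w4.png')[80:400,100:560]; b=cv2.imread('pics/s4.png')[150:400,100:400]
b=cv2.resize(b,(320,267)); b=cv2.copyMakeBorder(b,0,53,0,0,0); cv2.imwrite('pics/c4.png',np.hstack([a,b]))
E
```

```text
(6.6, array([ 0.4342, -0.3051,  0.1138]), np.float64(-8.05), 0.0544) [-0.51646614  0.10086942 -4.77853854]
```

View pics/c4.png

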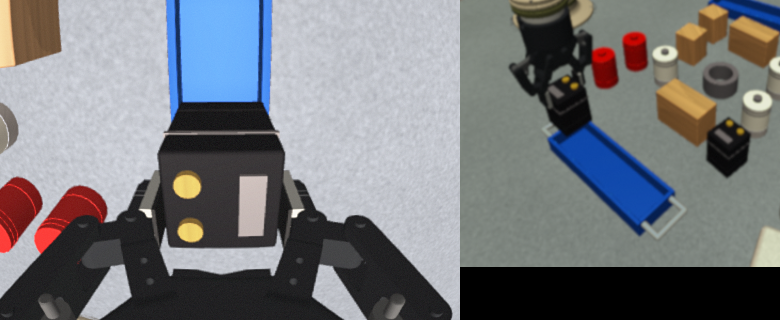

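Request:
jog_arm:
  hand: [0.05, 0.05, 0.05, 0.05, 0.05]
  travel:
    - [0.001, 0.001, -0.02]
    - [0, 0, -0.02]
    - [0, 0, -0.015]
    - [0, 0, -0.012]
    - [0, 0, -0.005]
  yaw: [0.006, 0, 0, 0, 0]

```text
time_s: 7.32
position: [0.436, -0.302, 0.0426]
tool_rot: [[0.992, -0.128, -0.001], [-0.128, -0.992, 0.001], [-0.001, -0.001, -1.0]]
ft_force: [0.3, 0.0, -4.6]
grip_width: 0.0545
gripper_force: 87.0
```

Request:
jog_arm:
  hand: [0.05, 0.05, 0.085, 0.085, 0.085]
  travel:
    - [0, -0.001, -0.002]
    - [0, 0, 0]
    - [0, 0, 0]
    - [0, 0, 0]
    - [0, 0, 0]
  yaw: [0, 0, 0, 0, 0]

```text
time_s: 7.95
position: [0.4363, -0.3034, 0.0414]
tool_rot: [[0.992, -0.128, 0.001], [-0.128, -0.992, -0.001], [0.001, 0.001, -1.0]]
ft_force: [-0.6, 0.6, -0.3]
grip_width: 0.085
gripper_force: 0.0
```

Request:
jog_arm:
  hand: [0.085, 0.085, 0.085, 0.085, 0.085]
  travel:
    - [0, 0, 0]
    - [0, 0, 0.03]
    - [0, 0, 0.03]
    - [0, 0, 0.05]
    - [0, 0, 0.03]
  yaw: [0, 0, 0, 0, 0]

```text
time_s: 8.57
position: [0.4365, -0.3034, 0.1836]
tool_rot: [[0.992, -0.128, 0.002], [-0.128, -0.992, -0.002], [0.002, 0.002, -1.0]]
ft_force: [0.3, 0.5, -0.6]
grip_width: 0.0852
gripper_force: 0.0
```

Request:
jog_arm:
  hand: [0.085, 0.085, 0.085, 0.085, 0.085]
  travel:
    - [0.05, 0.03, 0]
    - [0.05, 0.03, 0]
    - [0.05, 0.03, 0]
    - [0.05, 0.025, 0]
    - [0.052, 0.02, 0]
  yaw: [-0.025, -0.025, -0.025, -0.025, -0.025]

```text
time_s: 9.2
position: [0.6896, -0.1668, 0.1813]
tool_rot: [[0.968, -0.251, 0.0], [-0.251, -0.968, -0.0], [0.0, 0.0, -1.0]]
ft_force: [0.6, -1.0, 0.1]
grip_width: 0.085
gripper_force: 0.0
```

```bash
cat >> h.py <<'E'
def look():
    im=env.get_image('top'); cv2.imwrite('pics/last.png',im[:,:,::-1]); print(state()); return im
E
sed -i 's/(S<40)&(V>135)/(S<40)\&(V>185)/' h.py
python3 - <<'E'
from h import *
im=look()
for k,n,u,v in OBJ[2:10]:
    if n=='C': u,v,z=w2pix('top',(.435,-.3038,.08))+(.006,)
    else: z=0
    try:
        if k=='can': print(n,can(im,u,v))
        else: p,c=fit(im,k,u,v,np.radians(-7.7) if n=='C' else 0,z); print(n,np.round(p,4),round(np.degrees(p[2]),1),1-c)
    except Exception as e: print(n,e)
E
```

```text
(9.25, array([ 0.694 , -0.1637,  0.1795]), np.float64(-14.39), 0.085)
A [0.6846 0.1723 0.1957] 11.2 0.9368759403638354
B [ 0.7913 -0.2073  0.3268] 18.7 0.4524249979892223
C [ 0.4466 -0.3043 -0.5699] -32.7 0.42030906322260453
D (array([0.68571679, 0.06119265]), 11.920071601867676)
E (array([ 0.69055039, -0.06551795]), 11.926960945129395)
F (array([ 0.69055039, -0.06551795]), 11.926960945129395)
G [ 0.5947  0.1501 -0.1275] -7.3 0.5424779114860273
H [ 0.5947  0.1501 -0.1275] -7.3 0.5424779114860273
```

Request:
jog_arm:
  hand: [0.085, 0.085, 0.085, 0.085, 0.085]
  travel:
    - [0, 0, -0.02]
    - [0, 0, -0.02]
    - [0, 0, 0]
    - [0, 0, 0]
    - [0, 0, 0]
  yaw: [-0.01, 0, 0, 0, 0]

```text
time_s: 9.88
position: [0.6885, -0.1683, 0.1424]
tool_rot: [[0.966, -0.26, 0.002], [-0.26, -0.966, -0.001], [0.002, 0.0, -1.0]]
ft_force: [0.4, -1.0, 0.5]
grip_width: 0.0848
gripper_force: 0.0
```

```bash
cat >> h.py <<'E'
def wplane(u,v,z,o):
    c=cal('wrist'); T=np.array(c['hand_eye']); x,y=u-c['cx'],v-c['cy']; r=np.hypot(x,y)+1e-9; th=r/c['fx']
    d=np.array(o['tool_rot'])@T[:3,:3]@np.array([np.sin(th)*x/r,np.sin(th)*y/r,np.cos(th)])
    p=np.array(o['position'])+np.array(o['tool_rot'])@T[:3,3]; return p+d*(z-p[2])/d[2]
def wrect(im,z,o,c0,half=.08,n=320):
    "rectified world patch: row grows with -x, col grows with -y, n px over 2*half"
    g=np.linspace(half,-half,n); X,Y=np.meshgrid(c0[0]+g,c0[1]+g,indexing='ij'); P=np.c_[X.ravel(),Y.ravel(),np.full(X.size,z)]
    c=cal('wrist');T=np.array(c['hand_eye']); q=((P-o['position'])@np.array(o['tool_rot'])-T[:3,3])@T[:3,:3]
    r=np.hypot(q[:,0],q[:,1]);th=np.arctan2(r,q[:,2])
    m=np.c_[c['cx']+c['fx']*th*q[:,0]/r,c['cy']+c['fy']*th*q[:,1]/r].astype(np.float32).reshape(n,n,2)
    return cv2.remap(im,m[...,0],m[...,1],cv2.INTER_LINEAR)
E
python3 - <<'E'
from h import *
o=env.observe(); im=env.get_image('wrist'); cv2.imwrite('pics/w5.png',im[:,:,::-1]); print(state())
a=wrect(im,.08,o,(.6878,-.1688))
o1=dict(position=np.array([.4443,-.1822,.0626]),tool_rot=np.array([[.9707,.2404,0],[.2404,-.9707,0],[0,0,-1]]))
b=wrect(cv2.imread('pics/w1.png')[:,:,::-1].copy(),.08,o1,(.445,-.1806))
v=np.hstack([a,b])[:,:,::-1].copy()
for x0,(k,x,y,t) in ((0,('pack',.6878,-.1688,-15.4)),(320,('pack',.445,-.1806,13.9))):
    q=pts(k,0,0,np.radians(t))[1::2,:2]; cv2.polylines(v,[np.int32(np.c_[160-q[:,1]*2000+x0,160-q[:,0]*2000])],True,(0,255,0),1)
cv2.imwrite('pics/r5.png',v)
E
```

```text
(9.925, array([ 0.6884, -0.1683,  0.1423]), np.float64(-15.08), 0.0851)
```

View pics/r5.png

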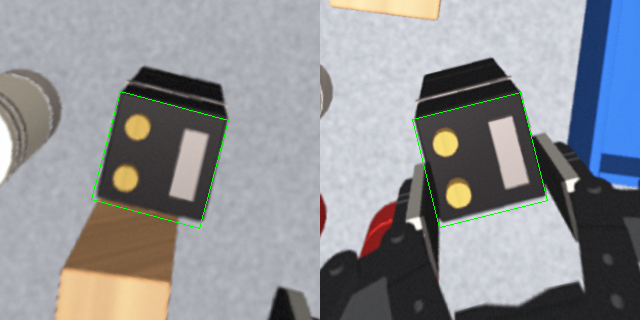

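Request:
jog_arm:
  hand: [0.085, 0.085, 0.085, 0.085, 0.085]
  travel:
    - [0, 0, -0.03]
    - [0, 0, -0.03]
    - [0, 0, -0.03]
    - [0, 0, -0.018]
    - [0, 0, 0]
  yaw: [-0.005, 0, 0, 0, 0]

```text
time_s: 10.55
position: [0.6878, -0.168, 0.0325]
tool_rot: [[0.964, -0.265, -0.002], [-0.265, -0.964, 0.001], [-0.002, -0.0, -1.0]]
ft_force: [0.2, -0.1, 0.7]
grip_width: 0.0853
gripper_force: 0.0
```

Request:
jog_arm:
  hand: [0.05, 0.05, 0.05, 0.05, 0.05]
  travel:
    - [0, 0, 0]
    - [0, 0, 0]
    - [0, 0, 0]
    - [0, 0, 0]
    - [0, 0, 0]
  yaw: [0, 0, 0, 0, 0]

```text
time_s: 11.18
position: [0.689, -0.1689, 0.0354]
tool_rot: [[0.964, -0.265, 0.003], [-0.265, -0.964, -0.002], [0.004, 0.001, -1.0]]
ft_force: [-1.1, -1.0, 6.3]
grip_width: 0.0546
gripper_force: 85.1
```

Request:
jog_arm:
  hand: [0.05, 0.05, 0.05, 0.05, 0.05]
  travel:
    - [0, 0, 0.01]
    - [0, 0, 0.025]
    - [0, 0, 0.03]
    - [0, 0, 0.03]
    - [0, 0, 0.015]
  yaw: [0, 0, 0, 0, 0]

```text
time_s: 11.8
position: [0.6883, -0.168, 0.1449]
tool_rot: [[0.964, -0.265, 0.001], [-0.265, -0.964, -0.0], [0.001, 0.0, -1.0]]
ft_force: [-0.3, -0.7, -7.0]
grip_width: 0.0542
gripper_force: 85.6
```

Request:
jog_arm:
  hand: [0.05, 0.05, 0.05, 0.05, 0.05]
  travel:
    - [-0.014, -0.032, 0]
    - [-0.016, -0.036, 0]
    - [-0.016, -0.036, 0]
    - [-0.014, -0.032, 0]
    - [-0.011, -0.024, 0]
  yaw: [0.027, 0.027, 0.027, 0.027, 0.027]

```text
time_s: 12.42
position: [0.616, -0.3292, 0.1422]
tool_rot: [[0.991, -0.133, -0.002], [-0.133, -0.991, 0.001], [-0.002, -0.001, -1.0]]
ft_force: [0.3, -1.2, -5.1]
grip_width: 0.0545
gripper_force: 85.6
```

Request:
jog_arm:
  hand: [0.05, 0.05, 0.05, 0.05, 0.05]
  travel:
    - [0, 0, 0]
    - [0, 0, -0.02]
    - [0, 0, -0.02]
    - [0, 0, -0.01]
    - [0, 0, 0]
  yaw: [0, 0, 0, 0, 0]

```text
time_s: 13.05
position: [0.6171, -0.3274, 0.0925]
tool_rot: [[0.991, -0.132, -0.001], [-0.132, -0.991, 0.001], [-0.002, -0.001, -1.0]]
ft_force: [-0.8, -0.5, -5.3]
grip_width: 0.0545
gripper_force: 85.8
```

```bash
python3 - <<'E'
from h import *
im=look()
for k,n,u,v in OBJ[2:10]:
    if n in'B': continue
    if n=='C': u,v,z=w2pix('top',(.435,-.3038,.08))+(.006,)
    else: z=0
    try:
        if k=='can': print(n,can(im,u,v))
        else: p,c=fit(im,k,u,v,np.radians(-7.7) if n=='C' else 0,z); print(n,np.round(p,4),round(np.degrees(p[2]),1),1-c)
    except Exception as e: print(n,e)
E
```

```text
(13.1, array([ 0.6174, -0.3278,  0.0934]), np.float64(-7.61), 0.0544)
A [0.6846 0.1723 0.1957] 11.2 0.9368759403638354
C [ 0.5701 -0.2402 -0.1179] -6.8 0.1996339574827537
D (array([0.68582238, 0.06106017]), 12.040487289428711)
E (array([ 0.69064253, -0.06682825]), 12.043499946594238)
F (array([ 0.69064253, -0.06682825]), 12.043499946594238)
G [ 0.445   0.1653 -0.2221] -12.7 0.9560938100730488
H [ 0.445   0.1653 -0.2221] -12.7 0.9560938100730488
```

Request:
jog_arm:
  hand: [0.05, 0.05, 0.05, 0.05, 0.085]
  travel:
    - [0, 0, -0.02]
    - [0, 0, -0.02]
    - [0, 0, -0.011]
    - [0, 0, -0.001]
    - [0, 0, 0]
  yaw: [0, 0, 0, 0, 0]

```text
time_s: 13.72
position: [0.6179, -0.3286, 0.0428]
tool_rot: [[0.991, -0.133, 0.002], [-0.133, -0.991, -0.002], [0.002, 0.001, -1.0]]
ft_force: [1.4, 0.1, 0.3]
grip_width: 0.0706
gripper_force: 0.0
```

Request:
jog_arm:
  hand: [0.085, 0.085, 0.085, 0.085, 0.085]
  travel:
    - [0, 0, 0]
    - [0, 0, 0]
    - [0, 0, 0.04]
    - [0, 0, 0.05]
    - [0, 0, 0.05]
  yaw: [0, 0, 0, 0, 0]

```text
time_s: 14.35
position: [0.6171, -0.3281, 0.1832]
tool_rot: [[0.991, -0.133, 0.0], [-0.133, -0.991, -0.0], [0.0, 0.0, -1.0]]
ft_force: [0.2, -1.1, 0.7]
grip_width: 0.0849
gripper_force: 0.0
```

Request:
jog_arm:
  hand: [0.085, 0.085, 0.085, 0.085, 0.085]
  travel:
    - [0.007, 0.05, 0]
    - [0.007, 0.05, 0]
    - [0.007, 0.05, 0]
    - [0.007, 0.05, 0]
    - [0.006, 0.05, 0]
  yaw: [0.033, 0.033, 0.033, 0.033, 0.033]

```text
time_s: 14.98
position: [0.6513, -0.0765, 0.1817]
tool_rot: [[0.999, 0.033, 0.001], [0.033, -0.999, -0.0], [0.001, 0.0, -1.0]]
ft_force: [0.3, -0.2, 0.2]
grip_width: 0.085
gripper_force: 0.0
```

Request:
jog_arm:
  hand: [0.085, 0.085, 0.085, 0.085, 0.085]
  travel:
    - [0.007, 0.05, 0]
    - [0.007, 0.05, 0]
    - [0.007, 0.05, 0]
    - [0.007, 0.05, 0]
    - [0.006, 0.05, 0]
  yaw: [0.033, 0.033, 0.033, 0.033, 0.038]

```text
time_s: 15.6
position: [0.6853, 0.1736, 0.1817]
tool_rot: [[0.979, 0.202, 0.001], [0.202, -0.979, 0.0], [0.001, 0.0, -1.0]]
ft_force: [1.2, -0.5, -0.1]
grip_width: 0.0849
gripper_force: 0.0
```

Request:
jog_arm:
  hand: [0.085, 0.085, 0.085, 0.085, 0.085]
  travel:
    - [0, 0, -0.02]
    - [0, 0, -0.02]
    - [0, 0, 0]
    - [0, 0, 0]
    - [0, 0, 0]
  yaw: [0, 0, 0, 0, 0]

```text
time_s: 16.23
position: [0.6856, 0.1717, 0.1425]
tool_rot: [[0.98, 0.2, 0.002], [0.2, -0.98, 0.0], [0.002, 0.0, -1.0]]
ft_force: [0.5, 0.2, -0.0]
grip_width: 0.0849
gripper_force: 0.0
```

```bash
cat >> h.py <<'E'
def wshow(name,kind,x,y,deg,top=.08):
    o=env.observe(); im=env.get_image('wrist'); a=wrect(im,top,o,(x,y))[:,:,::-1].copy()
    q=pts(kind,0,0,np.radians(deg))[1::2,:2]; cv2.polylines(a,[np.int32(np.c_[160-q[:,1]*2000,160-q[:,0]*2000])],True,(0,255,0),1); cv2.imwrite('pics/'+name,a); return im,o
def brass(im,o,c0,z=.08):
    "mean of the two brass terminals, world, from wrist view"
    a=wrect(im,z,o,c0); h=cv2.cvtColor(a,cv2.COLOR_RGB2HSV); m=((h[...,0]>15)&(h[...,0]<30)&(h[...,1]>110)&(h[...,2]>100)).astype(np.uint8)
    n,l,st,ce=cv2.connectedComponentsWithStats(m); return [np.round(np.array(c0)+[(160-ce[k][1])/2000,(160-ce[k][0])/2000],4) for k in range(1,n) if 150<st[k,4]<900]
E
python3 - <<'E'
from h import *
print(state()); im,o=wshow('r6.png','pack',.6848,.1722,11.7); print(brass(im,o,(.6848,.1722)))
a=brass(cv2.imread('pics/w5.png')[:,:,::-1].copy(),dict(position=np.array([.6884,-.1683,.1423]),tool_rot=np.array([[.966,-.26,0],[-.26,-.966,0],[0,0,-1]])),(.6878,-.1688)); print('B ref',a)
im=look()
for n,x,y in(('C',.435,-.304),('B',.6164,-.3284)):
    u,v=w2pix('top',(x,y,.08)); p,c=fit(im,'pack',u,v,np.radians(-7.7),.006); print(n,p,np.degrees(p[2]),1-c)
E
```

```text
(16.225, array([0.6856, 0.1717, 0.1425]), np.float64(11.55), 0.0849)
[array([0.6957, 0.1892]), array([0.6698, 0.1848])]
B ref [array([ 0.7043, -0.1577]), array([ 0.6787, -0.1517])]
(16.325, array([0.6854, 0.1718, 0.142 ]), np.float64(11.55), 0.0849)
C [ 0.60898882 -0.32730187  1.40614969] 80.56644285860358 0.2777968428277282
B [ 0.60898882 -0.32730187  1.40614969] 80.56644285860358 0.2777968428277282
```

Request:
jog_arm:
  hand: [0.085, 0.085, 0.085, 0.085, 0.085]
  travel:
    - [0, 0.001, -0.03]
    - [0, 0, -0.03]
    - [0, 0, -0.03]
    - [0, 0, -0.018]
    - [0, 0, 0]
  yaw: [-0.01, 0, 0, 0, 0]

```text
time_s: 16.95
position: [0.6848, 0.1728, 0.0324]
tool_rot: [[0.982, 0.191, -0.002], [0.191, -0.982, -0.0], [-0.002, -0.0, -1.0]]
ft_force: [0.4, -0.1, 0.2]
grip_width: 0.0849
gripper_force: 0.0
```

Request:
jog_arm:
  hand: [0.05, 0.05, 0.05, 0.05, 0.05]
  travel:
    - [0, 0, 0]
    - [0, 0, 0]
    - [0, 0, 0]
    - [0, 0, 0]
    - [0, 0, 0]
  yaw: [0, 0, 0, 0, 0]

```text
time_s: 17.58
position: [0.6863, 0.1727, 0.0353]
tool_rot: [[0.982, 0.19, 0.004], [0.19, -0.982, 0.0], [0.004, 0.001, -1.0]]
ft_force: [0.6, -1.2, 6.5]
grip_width: 0.0544
gripper_force: 85.8
```

Request:
jog_arm:
  hand: [0.05, 0.05, 0.05, 0.05, 0.05]
  travel:
    - [0, 0, 0.01]
    - [0, 0, 0.025]
    - [0, 0, 0.03]
    - [0, 0, 0.03]
    - [0, 0, 0.035]
  yaw: [0, 0, 0, 0, 0]

```text
time_s: 18.2
position: [0.6845, 0.173, 0.1638]
tool_rot: [[0.982, 0.191, -0.002], [0.191, -0.982, -0.0], [-0.002, -0.0, -1.0]]
ft_force: [0.4, 0.6, -4.3]
grip_width: 0.0546
gripper_force: 85.0
```

Request:
jog_arm:
  hand: [0.05, 0.05, 0.05, 0.05, 0.05]
  travel:
    - [-0.01, -0.04, 0]
    - [-0.013, -0.05, 0]
    - [-0.014, -0.054, 0]
    - [-0.014, -0.054, 0]
    - [-0.014, -0.054, 0]
  yaw: [-0.032, -0.033, -0.033, -0.033, -0.033]

```text
time_s: 18.82
position: [0.6192, -0.0805, 0.1634]
tool_rot: [[1.0, 0.027, -0.001], [0.027, -1.0, 0.0], [-0.001, -0.0, -1.0]]
ft_force: [0.8, -0.1, -4.0]
grip_width: 0.0544
gripper_force: 85.1
```

Request:
jog_arm:
  hand: [0.05, 0.05, 0.05, 0.05, 0.05]
  travel:
    - [-0.014, -0.054, 0]
    - [-0.014, -0.054, 0]
    - [-0.014, -0.053, 0]
    - [-0.012, -0.048, 0]
    - [-0.01, -0.032, 0]
  yaw: [-0.033, -0.033, -0.033, -0.033, -0.029]

```text
time_s: 19.45
position: [0.5551, -0.322, 0.1631]
tool_rot: [[0.991, -0.135, -0.001], [-0.135, -0.991, 0.001], [-0.001, -0.0, -1.0]]
ft_force: [-0.3, -0.2, -4.2]
grip_width: 0.0545
gripper_force: 85.0
```

Request:
jog_arm:
  hand: [0.05, 0.05, 0.05, 0.05, 0.05]
  travel:
    - [0, 0, 0]
    - [0, 0, -0.01]
    - [0, 0, 0]
    - [0, 0, 0]
    - [0, 0, 0]
  yaw: [0, 0, 0, 0, 0]

```text
time_s: 20.08
position: [0.5564, -0.3197, 0.1535]
tool_rot: [[0.991, -0.132, 0.0], [-0.132, -0.991, -0.0], [0.0, 0.0, -1.0]]
ft_force: [0.1, 0.4, -3.8]
grip_width: 0.0548
gripper_force: 85.4
```

```bash
python3 - <<'E'
from h import *
print(state()); im,o=wshow('r7.png','pack',.6164,-.3284,-7.7,.086)
print('B',brass(im,o,(.6164,-.3284),.086)); 
a=wrect(im,.086,o,(.53,-.316),.16,600)[:,:,::-1].copy()
for s in(-91.5,-30.5,30.5,91.5):
    c,sn=np.cos(-.1344),np.sin(-.1344); q=pts('pack',.5257+s/1e3*c,-.3161+s/1e3*sn,-.1344)[1::2,:2]-[.53,-.316]
    cv2.polylines(a,[np.int32(np.c_[300-q[:,1]*1875,300-q[:,0]*1875])],True,(0,255,0),1)
cv2.imwrite('pics/r7b.png',a)
E
```

```text
(20.075, array([ 0.5564, -0.3197,  0.1535]), np.float64(-7.59), 0.0548)
B [array([ 0.6322, -0.3151]), array([ 0.6062, -0.3125])]
```

View pics/r7b.png

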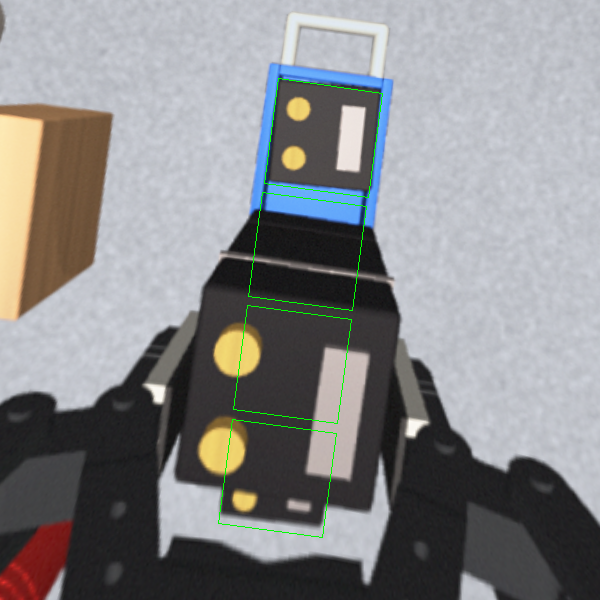

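Request:
jog_arm:
  hand: [0.05, 0.05, 0.05, 0.05, 0.05]
  travel:
    - [0, 0, -0.035]
    - [0, 0, -0.035]
    - [0, 0, -0.025]
    - [0, 0, -0.012]
    - [0, 0, -0.005]
  yaw: [0, 0, 0, 0, 0]

```text
time_s: 20.75
position: [0.5563, -0.3202, 0.0413]
tool_rot: [[0.991, -0.133, 0.0], [-0.133, -0.991, -0.0], [0.0, 0.0, -1.0]]
ft_force: [-2.7, -0.6, 8.1]
grip_width: 0.0542
gripper_force: 87.2
```

Request:
jog_arm:
  hand: [0.05, 0.085, 0.085, 0.085, 0.085]
  travel:
    - [0, 0, 0]
    - [0, 0, 0]
    - [0, 0, 0]
    - [0, 0, 0]
    - [0, 0, 0.02]
  yaw: [0, 0, 0, 0, 0]

```text
time_s: 21.38
position: [0.5556, -0.3197, 0.0604]
tool_rot: [[0.991, -0.133, -0.002], [-0.133, -0.991, 0.002], [-0.002, -0.001, -1.0]]
ft_force: [0.1, 0.1, 0.2]
grip_width: 0.0854
gripper_force: 0.0
```

Request:
jog_arm:
  hand: [0.085, 0.085, 0.085, 0.085, 0.085]
  travel:
    - [0, 0, 0.04]
    - [0, 0, 0.04]
    - [0, 0, 0.04]
    - [0.02, 0.02, 0]
    - [0.02, 0.03, 0]
  yaw: [0, 0, 0, 0, 0]

```text
time_s: 22.0
position: [0.5966, -0.2702, 0.1819]
tool_rot: [[0.991, -0.134, 0.001], [-0.134, -0.991, -0.001], [0.001, 0.001, -1.0]]
ft_force: [-0.9, -0.4, 0.1]
grip_width: 0.0852
gripper_force: 0.0
```

```bash
python3 - <<'E'
from h import *
im=look()
for k,n,u,v in OBJ[5:10]:
    try:
        if k=='can': print(n,can(im,u,v))
        else: p,c=fit(im,k,u,v); print(n,np.round(p,4),round(np.degrees(p[2]),1),1-c)
    except Exception as e: print(n,e)
E
```

```text
(22.05, array([ 0.5986, -0.2659,  0.1816]), np.float64(-7.49), 0.0847)
D (array([0.68571679, 0.06119265]), 11.920071601867676)
E (array([ 0.6906503 , -0.06688345]), 11.948162078857422)
F (array([ 0.45178848, -0.04954629]), 12.438472747802734)
G [ 0.3788  0.0809 -0.4316] -24.7 0.11521169673212328
H [ 0.3788  0.0809 -0.4316] -24.7 0.11521169673212328
```

Request:
jog_arm:
  hand: [0.085, 0.085, 0.085, 0.085, 0.085]
  travel:
    - [-0.015, 0.033, 0]
    - [-0.015, 0.033, 0]
    - [-0.015, 0.033, 0]
    - [-0.015, 0.033, 0]
    - [-0.015, 0.033, 0]
  yaw: [0.008, 0.008, 0.008, 0.008, 0.008]

```text
time_s: 22.68
position: [0.5206, -0.1041, 0.1815]
tool_rot: [[0.996, -0.093, 0.001], [-0.093, -0.996, -0.0], [0.001, 0.0, -1.0]]
ft_force: [0.7, 0.1, 0.1]
grip_width: 0.0851
gripper_force: 0.0
```

Request:
jog_arm:
  hand: [0.085, 0.085, 0.085, 0.085, 0.085]
  travel:
    - [-0.015, 0.033, 0]
    - [-0.015, 0.033, 0]
    - [-0.014, 0.033, 0]
    - [-0.014, 0.033, 0]
    - [-0.012, 0.031, 0]
  yaw: [0.008, 0.008, 0.008, 0.008, 0.007]

```text
time_s: 23.3
position: [0.4506, 0.0589, 0.1816]
tool_rot: [[0.999, -0.054, 0.001], [-0.054, -0.999, -0.0], [0.001, 0.0, -1.0]]
ft_force: [0.4, 0.7, 0.4]
grip_width: 0.0853
gripper_force: 0.0
```

Request:
jog_arm:
  hand: [0.085, 0.085, 0.085, 0.085, 0.085]
  travel:
    - [0, 0, 0]
    - [0, 0, -0.02]
    - [0, 0, -0.02]
    - [0, 0, 0]
    - [0, 0, 0]
  yaw: [0, 0, 0, 0, 0]

```text
time_s: 23.92
position: [0.4518, 0.0574, 0.1419]
tool_rot: [[0.999, -0.055, 0.001], [-0.055, -0.999, -0.0], [0.001, 0.0, -1.0]]
ft_force: [-0.1, 0.3, 0.1]
grip_width: 0.0852
gripper_force: 0.0
```

```bash
cat >> h.py <<'E'
def wfit(name,kind,x,y,deg,top=.08):
    "top-face fit from the wrist view by min-area rect / circle on colour"
    im,o=wshow(name,kind,x,y,deg,top); a=wrect(im,top,o,(x,y)); h=cv2.cvtColor(a,cv2.COLOR_RGB2HSV).astype(int)
    m=((h[...,1]<45)&(h[...,2]>200)) if kind=='can' else ((h[...,0]>8)&(h[...,0]<25)&(h[...,1]>60)&(h[...,2]>150))
    n,l,st,ce=cv2.connectedComponentsWithStats(m.astype(np.uint8)); i=min((k for k in range(1,n) if st[k,4]>2000),key=lambda k:np.hypot(*(ce[k]-160)))
    cs,_=cv2.findContours((l==i).astype(np.uint8),0,1); c=max(cs,key=len); r=cv2.minAreaRect(c); print('rect',np.array(r[0]),np.array(r[1])/2,r[2])
    return np.round([x+(160-r[0][1])/2000,y+(160-r[0][0])/2000],4)
E
python3 - <<'E'
from h import *
print(state()); print(wfit('r8.png','short',.4506,.0577,-3.1))
E
```

```text
(23.925, array([0.4518, 0.0574, 0.1419]), np.float64(-3.13), 0.0852)
rect [162.11149597 155.52622986] [55.42358017 55.76046753] 1.9305872917175293
[0.4528 0.0566]
```

Request:
jog_arm:
  hand: [0.085, 0.085, 0.085, 0.085, 0.085]
  travel:
    - [0.001, -0.001, -0.03]
    - [0, 0, -0.03]
    - [0, 0, -0.03]
    - [0, 0, -0.018]
    - [0, 0, 0]
  yaw: [0.012, 0, 0, 0, 0]

```text
time_s: 24.6
position: [0.4522, 0.0568, 0.033]
tool_rot: [[0.999, -0.042, -0.001], [-0.042, -0.999, 0.0], [-0.001, -0.0, -1.0]]
ft_force: [0.2, -0.2, 0.0]
grip_width: 0.0852
gripper_force: 0.0
```

Request:
jog_arm:
  hand: [0.05, 0.05, 0.05, 0.05, 0.05]
  travel:
    - [0, 0, 0]
    - [0, 0, 0]
    - [0, 0, 0]
    - [0, 0, 0]
    - [0, 0, 0]
  yaw: [0, 0, 0, 0, 0]

```text
time_s: 25.22
position: [0.4529, 0.0567, 0.0347]
tool_rot: [[0.999, -0.042, 0.003], [-0.042, -0.999, -0.001], [0.003, 0.001, -1.0]]
ft_force: [-0.7, -1.2, 7.9]
grip_width: 0.055
gripper_force: 85.0
```

Request:
jog_arm:
  hand: [0.05, 0.05, 0.05, 0.05, 0.05]
  travel:
    - [0, 0, 0.01]
    - [0, 0, 0.025]
    - [0, 0, 0.03]
    - [0, 0, 0.03]
    - [0, 0, 0.035]
  yaw: [0, 0, 0, 0, 0]

```text
time_s: 25.85
position: [0.4517, 0.057, 0.1649]
tool_rot: [[0.999, -0.042, -0.0], [-0.042, -0.999, 0.0], [-0.0, -0.0, -1.0]]
ft_force: [0.3, -0.1, -1.8]
grip_width: 0.0545
gripper_force: 84.5
```

Request:
jog_arm:
  hand: [0.05, 0.05, 0.05, 0.05, 0.05]
  travel:
    - [0.004, -0.03, 0]
    - [0.005, -0.042, 0]
    - [0.005, -0.042, 0]
    - [0.005, -0.042, 0]
    - [0.005, -0.042, 0]
  yaw: [-0.009, -0.009, -0.009, -0.009, -0.009]

```text
time_s: 26.48
position: [0.4761, -0.1424, 0.1641]
tool_rot: [[0.996, -0.087, 0.001], [-0.087, -0.996, -0.0], [0.001, 0.0, -1.0]]
ft_force: [0.3, 0.4, -1.6]
grip_width: 0.0548
gripper_force: 84.7
```

Request:
jog_arm:
  hand: [0.05, 0.05, 0.05, 0.05, 0.05]
  travel:
    - [0.005, -0.042, 0]
    - [0.005, -0.042, 0]
    - [0.005, -0.042, 0]
    - [0.004, -0.03, 0]
    - [0.002, -0.015, 0]
  yaw: [-0.009, -0.009, -0.009, -0.009, -0.009]

```text
time_s: 27.1
position: [0.497, -0.3133, 0.1636]
tool_rot: [[0.991, -0.133, 0.0], [-0.133, -0.991, -0.0], [0.0, 0.0, -1.0]]
ft_force: [0.4, 0.4, -0.6]
grip_width: 0.0548
gripper_force: 84.6
```

Request:
jog_arm:
  hand: [0.05, 0.05, 0.05, 0.05, 0.05]
  travel:
    - [0, 0, 0]
    - [0, 0, 0]
    - [0, 0, 0]
    - [0, 0, 0]
    - [0, 0, 0]
  yaw: [0, 0, 0, 0, 0]

```text
time_s: 27.72
position: [0.4972, -0.3118, 0.1633]
tool_rot: [[0.991, -0.132, 0.0], [-0.132, -0.991, 0.0], [0.0, -0.0, -1.0]]
ft_force: [-0.1, -0.0, -0.8]
grip_width: 0.0546
gripper_force: 84.6
```

```bash
python3 - <<'E'
from h import *
print(state()); o=env.observe(); im=env.get_image('wrist')
a=wrect(im,.086,o,(.5257,-.3161),.16,600)[:,:,::-1].copy()
for s in(-91.5,-30.5,30.5,91.5):
    c,sn=np.cos(-.1344),np.sin(-.1344); q=pts('pack',s/1e3*c,s/1e3*sn,-.1344)[1::2,:2]
    cv2.polylines(a,[np.int32(np.c_[300-q[:,1]*1875,300-q[:,0]*1875])],True,(0,255,0),1)
cv2.imwrite('pics/r9.png',a)
print(brass(im,o,(.6164,-.3284),.086),brass(im,o,(.556,-.32),.086),brass(im,o,(.437,-.305),.086))
E
```

```text
(27.725, array([ 0.4972, -0.3118,  0.1633]), np.float64(-7.56), 0.0546)
[array([ 0.6331, -0.3153]), array([ 0.6069, -0.3127]), array([ 0.572 , -0.3077]), array([ 0.5462, -0.3037])] [array([ 0.6317, -0.3152]), array([ 0.6066, -0.3126]), array([ 0.5718, -0.3077]), array([ 0.546 , -0.3037])] [array([ 0.4607, -0.3278])]
```

View pics/r9.png

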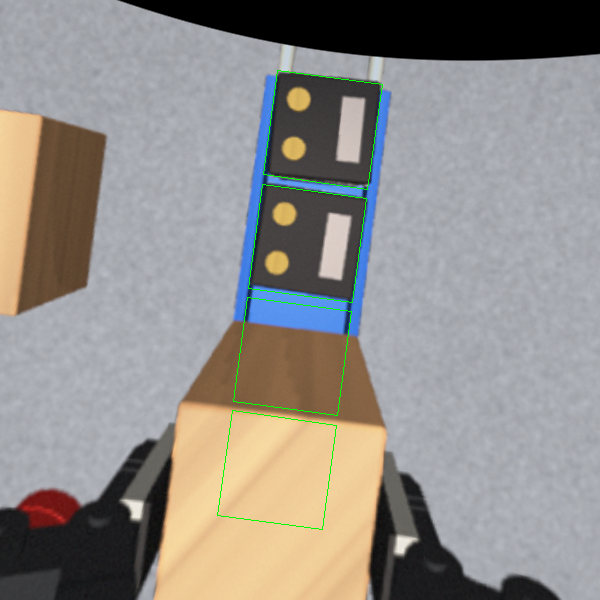

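Request:
jog_arm:
  hand: [0.05, 0.05, 0.05, 0.05, 0.05]
  travel:
    - [0, 0, -0.03]
    - [0, 0, -0.02]
    - [0, 0, -0.01]
    - [0, 0, -0.01]
    - [0, 0, -0.01]
  yaw: [0, 0, 0, 0, 0]

```text
time_s: 28.4
position: [0.4974, -0.3123, 0.0831]
tool_rot: [[0.991, -0.132, 0.001], [-0.132, -0.991, -0.001], [0.001, 0.001, -1.0]]
ft_force: [-0.5, 0.3, -1.7]
grip_width: 0.0546
gripper_force: 84.6
```

Request:
jog_arm:
  hand: [0.05, 0.05, 0.05, 0.05, 0.05]
  travel:
    - [0, 0, -0.01]
    - [0, 0, -0.01]
    - [0, 0, -0.01]
    - [0, 0, -0.008]
    - [0, 0, -0.004]
  yaw: [0, 0, 0, 0, 0]

```text
time_s: 29.02
position: [0.4971, -0.312, 0.0407]
tool_rot: [[0.991, -0.132, -0.0], [-0.132, -0.991, 0.0], [-0.001, -0.0, -1.0]]
ft_force: [-1.0, 0.8, 4.9]
grip_width: 0.0546
gripper_force: 85.3
```

Request:
jog_arm:
  hand: [0.085, 0.085, 0.085, 0.085, 0.085]
  travel:
    - [0, 0, 0]
    - [0, 0, 0]
    - [0, 0, 0.03]
    - [0, 0, 0.06]
    - [0, 0, 0.05]
  yaw: [0, 0, 0, 0, 0]

```text
time_s: 29.65
position: [0.4973, -0.3122, 0.1839]
tool_rot: [[0.991, -0.132, 0.001], [-0.132, -0.991, -0.001], [0.002, 0.001, -1.0]]
ft_force: [0.3, 0.2, -0.7]
grip_width: 0.0849
gripper_force: 0.0
```

Request:
jog_arm:
  hand: [0.085, 0.085, 0.085, 0.085, 0.085]
  travel:
    - [0.039, 0.049, 0]
    - [0.039, 0.049, 0]
    - [0.039, 0.049, 0]
    - [0.039, 0.049, 0]
    - [0.039, 0.049, 0]
  yaw: [0.034, 0.034, 0.035, 0.035, 0.035]

```text
time_s: 30.28
position: [0.6929, -0.0658, 0.1819]
tool_rot: [[0.999, 0.042, 0.001], [0.042, -0.999, -0.0], [0.001, 0.0, -1.0]]
ft_force: [0.1, -1.0, 0.3]
grip_width: 0.0851
gripper_force: 0.0
```

Request:
jog_arm:
  hand: [0.085, 0.085, 0.085, 0.085, 0.085]
  travel:
    - [0, 0, 0]
    - [0, 0, -0.02]
    - [0, 0, -0.02]
    - [0, 0, 0]
    - [0, 0, 0]
  yaw: [0, 0, 0, 0, 0]

```text
time_s: 30.9
position: [0.692, -0.0682, 0.1425]
tool_rot: [[0.999, 0.04, 0.002], [0.04, -0.999, -0.001], [0.002, 0.001, -1.0]]
ft_force: [0.6, -0.5, 0.3]
grip_width: 0.0853
gripper_force: 0.0
```

```bash
python3 - <<'E'
from h import *
print(state()); print(wfit('r10.png','can',.6907,-.0668,0))
im=look(); print(can(im,341,237),can(im,292,135))
E
```

```text
(30.9, array([ 0.692 , -0.0682,  0.1425]), np.float64(2.3), 0.0853)
rect [158.75001526 155.25      ] [55.15432739 54.80076981] 45.0
[ 0.6931 -0.0662]
(31.0, array([ 0.6921, -0.068 ,  0.1426]), np.float64(2.32), 0.0849)
(array([0.68676394, 0.06872559]), 11.632490158081055) (array([0.68676394, 0.06872559]), 11.632490158081055)
```

Request:
jog_arm:
  hand: [0.085, 0.085, 0.085, 0.085, 0.085]
  travel:
    - [0.001, 0.002, -0.03]
    - [0, 0, -0.03]
    - [0, 0, -0.03]
    - [0, 0, -0.018]
    - [0, 0, 0]
  yaw: [0, 0, 0, 0, 0]

```text
time_s: 31.62
position: [0.6925, -0.0656, 0.0326]
tool_rot: [[0.999, 0.041, -0.001], [0.041, -0.999, 0.0], [-0.001, -0.0, -1.0]]
ft_force: [0.8, -0.2, 0.8]
grip_width: 0.085
gripper_force: 0.0
```

Request:
jog_arm:
  hand: [0.05, 0.05, 0.05, 0.05, 0.05]
  travel:
    - [0, 0, 0]
    - [0, 0, 0]
    - [0, 0, 0]
    - [0, 0, 0]
    - [0, 0, 0]
  yaw: [0, 0, 0, 0, 0]

```text
time_s: 32.25
position: [0.6938, -0.066, 0.0354]
tool_rot: [[0.999, 0.041, 0.004], [0.041, -0.999, -0.001], [0.004, 0.001, -1.0]]
ft_force: [0.4, -0.7, 6.1]
grip_width: 0.0536
gripper_force: 84.3
```

Request:
jog_arm:
  hand: [0.05, 0.05, 0.05, 0.05, 0.05]
  travel:
    - [0, 0, 0.01]
    - [0, 0, 0.025]
    - [0, 0, 0.03]
    - [0, 0, 0.03]
    - [0, 0, 0.035]
  yaw: [0, 0, 0, 0, 0]

```text
time_s: 32.88
position: [0.6923, -0.0654, 0.1642]
tool_rot: [[0.999, 0.041, -0.001], [0.041, -0.999, 0.0], [-0.001, -0.0, -1.0]]
ft_force: [-0.1, -0.4, -2.7]
grip_width: 0.0539
gripper_force: 84.6
```

Request:
jog_arm:
  hand: [0.05, 0.05, 0.05, 0.05, 0.05]
  travel:
    - [-0.01, 0.03, 0]
    - [-0.012, 0.043, 0]
    - [-0.012, 0.043, 0]
    - [-0.012, 0.043, 0]
    - [-0.012, 0.043, 0]
  yaw: [0, 0, 0, 0, 0]

```text
time_s: 33.5
position: [0.634, 0.1378, 0.1637]
tool_rot: [[0.999, 0.041, -0.0], [0.041, -0.999, 0.0], [-0.0, -0.0, -1.0]]
ft_force: [0.4, 0.8, -2.7]
grip_width: 0.0536
gripper_force: 84.8
```

Request:
jog_arm:
  hand: [0.05, 0.05, 0.05, 0.05, 0.05]
  travel:
    - [-0.012, 0.043, 0]
    - [-0.012, 0.043, 0]
    - [-0.012, 0.043, 0]
    - [-0.01, 0.034, 0]
    - [-0.006, 0.0175, 0]
  yaw: [0, 0, 0, 0, 0]

```text
time_s: 34.12
position: [0.5819, 0.3185, 0.1635]
tool_rot: [[0.999, 0.042, -0.0], [0.042, -0.999, 0.0], [-0.0, -0.0, -1.0]]
ft_force: [0.7, 0.2, -2.9]
grip_width: 0.0542
gripper_force: 84.8
```

Request:
jog_arm:
  hand: [0.05, 0.05, 0.05, 0.05, 0.05]
  travel:
    - [0, 0, 0]
    - [0, 0, 0]
    - [0, 0, 0]
    - [0, 0, 0]
    - [0, 0, 0]
  yaw: [0, 0, 0, 0, 0]

```text
time_s: 34.75
position: [0.5829, 0.3165, 0.1632]
tool_rot: [[0.999, 0.04, -0.0], [0.04, -0.999, -0.0], [-0.0, 0.0, -1.0]]
ft_force: [-0.2, 0.6, -2.0]
grip_width: 0.0536
gripper_force: 84.8
```

```bash
python3 - <<'E'
from h import *
print(state()); o=env.observe(); im=env.get_image('wrist')
a=wrect(im,.034,o,(.4907,.3131),.16,600)[:,:,::-1].copy()
q=pts('tray',0,0,np.radians(2.3))[1::2,:2]
cv2.polylines(a,[np.int32(np.c_[300-q[:,1]*1875,300-q[:,0]*1875])],True,(0,255,0),1)
t=look(); print(can(t,341,237),can(t,292,135)); p,c=fit(t,'short',246,240); print(p,np.degrees(p[2]),c)
cv2.imwrite('pics/r11.png',a)
E
```

```text
(34.75, array([0.5829, 0.3165, 0.1632]), np.float64(2.31), 0.0536)
(34.85, array([0.5828, 0.3168, 0.1633]), np.float64(2.33), 0.054)
(array([ 0.45182917, -0.04961852]), 12.551896095275879) (array([0.68563154, 0.0611639 ]), 12.081209182739258)
[ 0.44524234  0.1652513  -0.21383853] -12.252045413944074 0.04452818580327622
```

View pics/r11.png

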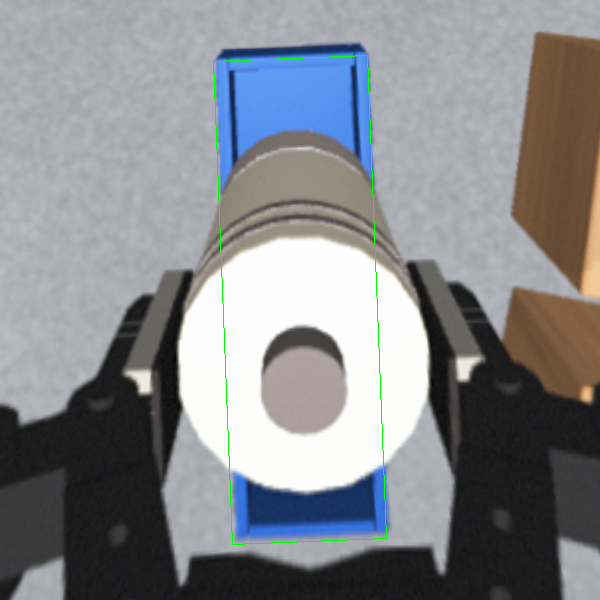

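Request:
jog_arm:
  hand: [0.05, 0.05, 0.05, 0.05, 0.05]
  travel:
    - [0.001, 0, -0.035]
    - [0, 0, -0.035]
    - [0, 0, -0.03]
    - [0, 0, -0.015]
    - [0, 0, -0.006]
  yaw: [0, 0, 0, 0, 0]

```text
time_s: 35.48
position: [0.5839, 0.3169, 0.042]
tool_rot: [[0.999, 0.041, -0.0], [0.041, -0.999, -0.0], [-0.0, 0.0, -1.0]]
ft_force: [0.0, -0.1, -2.2]
grip_width: 0.0538
gripper_force: 84.8
```

Request:
jog_arm:
  hand: [0.05, 0.085, 0.085, 0.085, 0.085]
  travel:
    - [0, 0, -0.001]
    - [0, 0, 0]
    - [0, 0, 0]
    - [0, 0, 0]
    - [0, 0, 0.02]
  yaw: [0, 0, 0, 0, 0]

```text
time_s: 36.1
position: [0.5831, 0.3166, 0.0604]
tool_rot: [[0.999, 0.041, -0.003], [0.041, -0.999, -0.001], [-0.003, 0.001, -1.0]]
ft_force: [-0.3, 1.1, 0.7]
grip_width: 0.0849
gripper_force: 0.0
```

Request:
jog_arm:
  hand: [0.085, 0.085, 0.085, 0.085, 0.085]
  travel:
    - [0, 0, 0.05]
    - [0, 0, 0.05]
    - [0, 0, 0.02]
    - [0.014, -0.034, 0]
    - [0.015, -0.037, 0]
  yaw: [0, 0, 0, 0, 0]

```text
time_s: 36.72
position: [0.6129, 0.2455, 0.1819]
tool_rot: [[0.999, 0.042, 0.001], [0.042, -0.999, 0.0], [0.001, -0.0, -1.0]]
ft_force: [0.4, 0.9, 0.2]
grip_width: 0.0847
gripper_force: 0.0
```

Request:
jog_arm:
  hand: [0.085, 0.085, 0.085, 0.085, 0.085]
  travel:
    - [0.015, -0.037, 0]
    - [0.015, -0.037, 0]
    - [0.015, -0.037, 0]
    - [0.015, -0.037, 0]
    - [0.015, -0.037, 0]
  yaw: [0, 0, 0, 0, 0]

```text
time_s: 37.35
position: [0.6882, 0.0596, 0.1816]
tool_rot: [[0.999, 0.041, 0.0], [0.041, -0.999, 0.0], [0.0, -0.0, -1.0]]
ft_force: [0.1, 0.3, 0.0]
grip_width: 0.0848
gripper_force: 0.0
```

Request:
jog_arm:
  hand: [0.085, 0.085, 0.085, 0.085, 0.085]
  travel:
    - [0, 0, 0]
    - [0, 0, -0.02]
    - [0, 0, -0.02]
    - [0, 0, 0]
    - [0, 0, 0]
  yaw: [0, 0, 0, 0, 0]

```text
time_s: 37.98
position: [0.688, 0.0614, 0.1424]
tool_rot: [[0.999, 0.041, 0.002], [0.041, -0.999, -0.0], [0.002, 0.0, -1.0]]
ft_force: [0.5, 0.7, 0.4]
grip_width: 0.0849
gripper_force: 0.0
```

```bash
python3 - <<'E'
from h import *
print(state()); print(wfit('r12.png','can',.688,.0605,0))
im=look(); print(can(im,*w2pix('top',(.583,.316,.086)),z=.086))
E
```

```text
(37.975, array([0.688 , 0.0614, 0.1424]), np.float64(2.37), 0.0849)
rect [158.5 159.5] [54.5 54.5] 90.0
[0.6882 0.0612]
(38.075, array([0.6881, 0.0612, 0.1425]), np.float64(2.36), 0.0848)
(array([0.5815173, 0.3160318]), 12.285822868347168)
```

Request:
jog_arm:
  hand: [0.085, 0.085, 0.085, 0.085, 0.085]
  travel:
    - [0, 0, -0.03]
    - [0, 0, -0.03]
    - [0, 0, -0.03]
    - [0, 0, -0.018]
    - [0, 0, 0]
  yaw: [0, 0, 0, 0, 0]

```text
time_s: 38.7
position: [0.6875, 0.061, 0.0326]
tool_rot: [[0.999, 0.041, -0.001], [0.041, -0.999, 0.0], [-0.001, -0.0, -1.0]]
ft_force: [0.7, -0.5, 0.1]
grip_width: 0.0851
gripper_force: 0.0
```

Request:
jog_arm:
  hand: [0.05, 0.05, 0.05, 0.05, 0.05]
  travel:
    - [0, 0, 0]
    - [0, 0, 0]
    - [0, 0, 0]
    - [0, 0, 0]
    - [0, 0, 0]
  yaw: [0, 0, 0, 0, 0]

```text
time_s: 39.33
position: [0.6889, 0.061, 0.0353]
tool_rot: [[0.999, 0.041, 0.004], [0.041, -0.999, -0.0], [0.004, 0.0, -1.0]]
ft_force: [1.0, 1.9, 6.1]
grip_width: 0.0535
gripper_force: 85.0
```

Request:
jog_arm:
  hand: [0.05, 0.05, 0.05, 0.05, 0.05]
  travel:
    - [0, 0, 0.01]
    - [0, 0, 0.025]
    - [0, 0, 0.03]
    - [0, 0, 0.03]
    - [0, 0, 0.035]
  yaw: [0, 0, 0, 0, 0]

```text
time_s: 39.95
position: [0.6871, 0.0608, 0.1639]
tool_rot: [[0.999, 0.041, -0.002], [0.041, -0.999, 0.0], [-0.002, -0.0, -1.0]]
ft_force: [-0.2, 0.3, -3.5]
grip_width: 0.0541
gripper_force: 84.9
```

Request:
jog_arm:
  hand: [0.05, 0.05, 0.05, 0.05, 0.05]
  travel:
    - [-0.01, 0.018, 0]
    - [-0.018, 0.028, 0]
    - [-0.02, 0.03, 0]
    - [-0.02, 0.03, 0]
    - [-0.02, 0.03, 0]
  yaw: [0, 0, 0, 0, 0]

```text
time_s: 40.58
position: [0.5972, 0.1987, 0.1613]
tool_rot: [[0.999, 0.041, -0.004], [0.041, -0.999, -0.0], [-0.004, -0.0, -1.0]]
ft_force: [-0.1, 0.3, -3.7]
grip_width: 0.0535
gripper_force: 85.1
```

Request:
jog_arm:
  hand: [0.05, 0.05, 0.05, 0.05, 0.05]
  travel:
    - [-0.02, 0.03, 0]
    - [-0.02, 0.03, 0]
    - [-0.02, 0.03, 0]
    - [-0.012, 0.018, 0]
    - [-0.005, 0.0085, 0]
  yaw: [0, 0, 0, 0, 0]

```text
time_s: 41.2
position: [0.5215, 0.3143, 0.1625]
tool_rot: [[0.999, 0.042, -0.001], [0.042, -0.999, -0.001], [-0.001, 0.001, -1.0]]
ft_force: [0.5, 0.2, -3.1]
grip_width: 0.0536
gripper_force: 85.0
```

Request:
jog_arm:
  hand: [0.05, 0.05, 0.05, 0.05, 0.05]
  travel:
    - [0, 0, 0]
    - [0, 0, 0]
    - [0, 0, -0.02]
    - [0, 0, -0.01]
    - [0, 0, 0]
  yaw: [0, 0, 0, 0, 0]

```text
time_s: 41.82
position: [0.5228, 0.3128, 0.1326]
tool_rot: [[0.999, 0.04, -0.001], [0.04, -0.999, -0.001], [-0.001, 0.001, -1.0]]
ft_force: [-0.9, 0.1, -4.4]
grip_width: 0.0537
gripper_force: 85.0
```

Request:
jog_arm:
  hand: [0.05, 0.05, 0.05, 0.05, 0.05]
  travel:
    - [0, 0, -0.03]
    - [0, 0, -0.03]
    - [0, 0, -0.015]
    - [0, 0, -0.011]
    - [0, 0, -0.006]
  yaw: [0, 0, 0, 0, 0]

```text
time_s: 42.45
position: [0.5232, 0.3135, 0.0414]
tool_rot: [[0.999, 0.041, 0.001], [0.041, -0.999, 0.0], [0.001, -0.0, -1.0]]
ft_force: [0.2, -0.6, -3.6]
grip_width: 0.0539
gripper_force: 85.0
```

Request:
jog_arm:
  hand: [0.05, 0.085, 0.085, 0.085, 0.085]
  travel:
    - [0, 0, -0.001]
    - [0, 0, 0]
    - [0, 0, 0]
    - [0, 0, 0]
    - [0, 0, 0.02]
  yaw: [0, 0, 0, 0, 0]

```text
time_s: 43.08
position: [0.5221, 0.3131, 0.0593]
tool_rot: [[0.999, 0.041, -0.003], [0.041, -0.999, -0.001], [-0.003, 0.001, -1.0]]
ft_force: [0.4, 1.1, -0.3]
grip_width: 0.0849
gripper_force: 0.0
```

Request:
jog_arm:
  hand: [0.085, 0.085, 0.085, 0.085, 0.085]
  travel:
    - [0, 0, 0.05]
    - [0, 0, 0.05]
    - [0, 0, 0.02]
    - [-0.009, -0.052, 0]
    - [-0.01, -0.052, 0]
  yaw: [0, 0, 0, 0, 0]

```text
time_s: 43.7
position: [0.5034, 0.2084, 0.1804]
tool_rot: [[0.999, 0.042, 0.001], [0.042, -0.999, 0.0], [0.001, 0.0, -1.0]]
ft_force: [0.4, -1.0, 0.2]
grip_width: 0.0852
gripper_force: 0.0
```

Request:
jog_arm:
  hand: [0.085, 0.085, 0.085, 0.085, 0.085]
  travel:
    - [-0.01, -0.052, 0]
    - [-0.01, -0.052, 0]
    - [-0.01, -0.052, 0]
    - [-0.01, -0.052, 0]
    - [-0.01, -0.052, 0]
  yaw: [0, 0, 0, 0, 0]

```text
time_s: 44.32
position: [0.4533, -0.0522, 0.1805]
tool_rot: [[0.999, 0.041, 0.001], [0.041, -0.999, -0.0], [0.001, 0.0, -1.0]]
ft_force: [0.4, -0.0, 0.2]
grip_width: 0.0851
gripper_force: 0.0
```

Request:
jog_arm:
  hand: [0.085, 0.085, 0.085, 0.085, 0.085]
  travel:
    - [0, 0, 0]
    - [0, 0, -0.02]
    - [0, 0, -0.02]
    - [0, 0, 0]
    - [0, 0, 0]
  yaw: [0, 0, 0, 0, 0]

```text
time_s: 44.95
position: [0.4542, -0.0502, 0.141]
tool_rot: [[0.999, 0.042, 0.001], [0.042, -0.999, -0.0], [0.001, 0.0, -1.0]]
ft_force: [0.5, 0.6, 0.7]
grip_width: 0.0851
gripper_force: 0.0
```

```bash
python3 - <<'E'
from h import *
print(state()); print(wfit('r13.png','can',.454,-.0505,0))
im=look(); print(can(im,*w2pix('top',(.583,.316,.086)),z=.086),can(im,*w2pix('top',(.521,.314,.086)),z=.086))
E
```

```text
(44.95, array([ 0.4542, -0.0502,  0.141 ]), np.float64(2.38), 0.0851)
rect [148.72070312 112.14828491] [54.93458939 54.9345932 ] 85.2363510131836
[ 0.4779 -0.0449]
(45.05, array([ 0.4542, -0.0504,  0.141 ]), np.float64(2.36), 0.0849)
(array([0.58153552, 0.31605588]), 12.285822868347168) (array([0.52080847, 0.31342889]), 12.330535888671875)
```

Request:
jog_arm:
  hand: [0.085, 0.085, 0.085, 0.085, 0.085]
  travel:
    - [0.012, 0.003, 0]
    - [0.012, 0.0025, 0]
    - [0, 0, 0]
    - [0, 0, 0]
    - [0, 0, 0]
  yaw: [0, 0, 0, 0, 0]

```text
time_s: 45.68
position: [0.4776, -0.0451, 0.1402]
tool_rot: [[0.999, 0.041, -0.0], [0.041, -0.999, 0.0], [-0.0, -0.0, -1.0]]
ft_force: [0.6, 0.1, -0.3]
grip_width: 0.0848
gripper_force: 0.0
```

```bash
python3 - <<'E'
from h import *
print(state()); print(wfit('r14.png','can',.4779,-.0449,0))
E
```

```text
(45.675, array([ 0.4776, -0.0451,  0.1402]), np.float64(2.33), 0.0848)
rect [160. 160.] [55. 55.] 90.0
[ 0.4779 -0.0449]
```

Request:
jog_arm:
  hand: [0.085, 0.085, 0.085, 0.085, 0.085]
  travel:
    - [0, 0, -0.03]
    - [0, 0, -0.03]
    - [0, 0, -0.03]
    - [0, 0, -0.017]
    - [0, 0, 0]
  yaw: [0, 0, 0, 0, 0]

```text
time_s: 46.35
position: [0.4771, -0.045, 0.0325]
tool_rot: [[0.999, 0.041, -0.002], [0.041, -0.999, 0.001], [-0.002, -0.001, -1.0]]
ft_force: [0.6, 0.3, -0.6]
grip_width: 0.085
gripper_force: 0.0
```

Request:
jog_arm:
  hand: [0.05, 0.05, 0.05, 0.05, 0.05]
  travel:
    - [0, 0, 0]
    - [0, 0, 0]
    - [0, 0, 0]
    - [0, 0, 0]
    - [0, 0, 0]
  yaw: [0, 0, 0, 0, 0]

```text
time_s: 46.98
position: [0.4783, -0.0452, 0.0346]
tool_rot: [[0.999, 0.041, 0.002], [0.041, -0.999, -0.001], [0.002, 0.001, -1.0]]
ft_force: [-2.5, 2.1, 8.7]
grip_width: 0.0538
gripper_force: 83.1
```

Request:
jog_arm:
  hand: [0.05, 0.05, 0.05, 0.05, 0.05]
  travel:
    - [0, 0, 0.01]
    - [0, 0, 0.025]
    - [0, 0, 0.03]
    - [0, 0, 0.03]
    - [0, 0, 0.035]
  yaw: [0, 0, 0, 0, 0]

```text
time_s: 47.6
position: [0.4773, -0.0449, 0.1646]
tool_rot: [[0.999, 0.041, -0.001], [0.041, -0.999, 0.0], [-0.001, -0.0, -1.0]]
ft_force: [0.8, -0.4, -2.4]
grip_width: 0.0537
gripper_force: 84.7
```

Request:
jog_arm:
  hand: [0.05, 0.05, 0.05, 0.05, 0.05]
  travel:
    - [-0.001, 0.03, 0]
    - [-0.002, 0.04, 0]
    - [-0.002, 0.04, 0]
    - [-0.002, 0.04, 0]
    - [-0.002, 0.04, 0]
  yaw: [0, 0, 0, 0, 0]

```text
time_s: 48.22
position: [0.4683, 0.1462, 0.1638]
tool_rot: [[0.999, 0.041, 0.0], [0.041, -0.999, -0.0], [0.0, 0.0, -1.0]]
ft_force: [0.3, -0.8, -2.2]
grip_width: 0.0533
gripper_force: 84.9
```

Request:
jog_arm:
  hand: [0.05, 0.05, 0.05, 0.05, 0.05]
  travel:
    - [-0.002, 0.04, 0]
    - [-0.002, 0.04, 0]
    - [-0.002, 0.04, 0]
    - [-0.001, 0.03, 0]
    - [0, 0.0165, 0]
  yaw: [0, 0, 0, 0, 0]

```text
time_s: 48.85
position: [0.4613, 0.3125, 0.1636]
tool_rot: [[0.999, 0.042, -0.0], [0.042, -0.999, -0.0], [-0.0, 0.0, -1.0]]
ft_force: [-0.2, -0.1, -2.9]
grip_width: 0.0541
gripper_force: 85.0
```

Request:
jog_arm:
  hand: [0.05, 0.05, 0.05, 0.05, 0.05]
  travel:
    - [0, 0, 0]
    - [0, 0, 0]
    - [0, 0, -0.02]
    - [0, 0, -0.01]
    - [0, 0, 0]
  yaw: [0, 0, 0, 0, 0]

```text
time_s: 49.48
position: [0.4617, 0.3108, 0.1328]
tool_rot: [[0.999, 0.04, -0.001], [0.04, -0.999, -0.001], [-0.001, 0.001, -1.0]]
ft_force: [0.1, 0.7, -2.4]
grip_width: 0.0539
gripper_force: 85.0
```

Request:
jog_arm:
  hand: [0.05, 0.05, 0.05, 0.05, 0.05]
  travel:
    - [0, 0, -0.03]
    - [0, 0, -0.03]
    - [0, 0, -0.015]
    - [0, 0, -0.011]
    - [0, 0, -0.006]
  yaw: [0, 0, 0, 0, 0]

```text
time_s: 50.1
position: [0.4622, 0.3115, 0.0414]
tool_rot: [[0.999, 0.041, 0.001], [0.041, -0.999, 0.0], [0.001, -0.0, -1.0]]
ft_force: [0.2, -0.4, -3.2]
grip_width: 0.0535
gripper_force: 85.0
```

Request:
jog_arm:
  hand: [0.05, 0.085, 0.085, 0.085, 0.085]
  travel:
    - [0, 0, -0.001]
    - [0, 0, 0]
    - [0, 0, 0]
    - [0, 0, 0]
    - [0, 0, 0.02]
  yaw: [0, 0, 0, 0, 0]

```text
time_s: 50.72
position: [0.4611, 0.3111, 0.0596]
tool_rot: [[0.999, 0.041, -0.002], [0.041, -0.999, -0.001], [-0.002, 0.001, -1.0]]
ft_force: [0.5, 0.1, -0.3]
grip_width: 0.0845
gripper_force: 0.0
```

Request:
jog_arm:
  hand: [0.085, 0.085, 0.085, 0.085, 0.085]
  travel:
    - [0, 0, 0.05]
    - [0, 0, 0.05]
    - [0, 0, 0.02]
    - [-0.001, -0.01, 0]
    - [-0.001, -0.01, 0]
  yaw: [0, 0, 0, -0.02, -0.02]

```text
time_s: 51.35
position: [0.4591, 0.2904, 0.179]
tool_rot: [[1.0, -0.001, -0.002], [-0.001, -1.0, -0.001], [-0.002, 0.001, -1.0]]
ft_force: [-0.3, 0.7, 0.4]
grip_width: 0.0851
gripper_force: 0.0
```

Request:
jog_arm:
  hand: [0.085, 0.085, 0.085, 0.085, 0.085]
  travel:
    - [-0.003, -0.025, 0]
    - [-0.003, -0.027, 0]
    - [-0.003, -0.027, 0]
    - [-0.002, -0.025, 0]
    - [-0.0015, -0.0225, 0]
  yaw: [-0.044, -0.044, -0.044, -0.044, -0.042]

```text
time_s: 51.98
position: [0.4464, 0.1634, 0.1789]
tool_rot: [[0.976, -0.218, -0.003], [-0.218, -0.976, -0.0], [-0.002, 0.001, -1.0]]
ft_force: [0.8, 0.4, 0.3]
grip_width: 0.0852
gripper_force: 0.0
```

Request:
jog_arm:
  hand: [0.085, 0.085, 0.085, 0.085, 0.085]
  travel:
    - [0, 0, 0]
    - [0, 0, -0.02]
    - [0, 0, -0.02]
    - [0, 0, 0]
    - [0, 0, 0]
  yaw: [0, 0, 0, 0, 0]

```text
time_s: 52.6
position: [0.4474, 0.1651, 0.1406]
tool_rot: [[0.977, -0.215, 0.0], [-0.215, -0.977, 0.0], [0.0, -0.0, -1.0]]
ft_force: [-0.1, -0.8, 0.4]
grip_width: 0.0848
gripper_force: 0.0
```

```bash
python3 - <<'E'
from h import *
print(state()); print(wfit('r15.png','short',.4475,.1645,-12.4))
im=look()
for p in((.583,.316,.086),(.521,.314,.086),(.46,.311,.086)): print(can(im,*w2pix('top',p),z=.086))
E
```

```text
(52.6, array([0.4474, 0.1651, 0.1406]), np.float64(-12.43), 0.0848)
rect [160.20413208 160.68017578] [55.4801712  55.76719666] 11.689369201660156
[0.4472 0.1644]
(52.7, array([0.4476, 0.1651, 0.1408]), np.float64(-12.43), 0.0848)
(array([0.5815128 , 0.31600152]), 12.285822868347168)
(array([0.53024709, 0.31448913]), 12.257750511169434)
(array([0.53024709, 0.31448913]), 12.257750511169434)
```

```bash
python3 - <<'E'
import cv2
a=cv2.imread('pics/last.png')[140:300,150:310]; cv2.imwrite('pics/c16.png',cv2.resize(a,(600,600)))
E
```

```text
(no output)
```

View pics/c16.png

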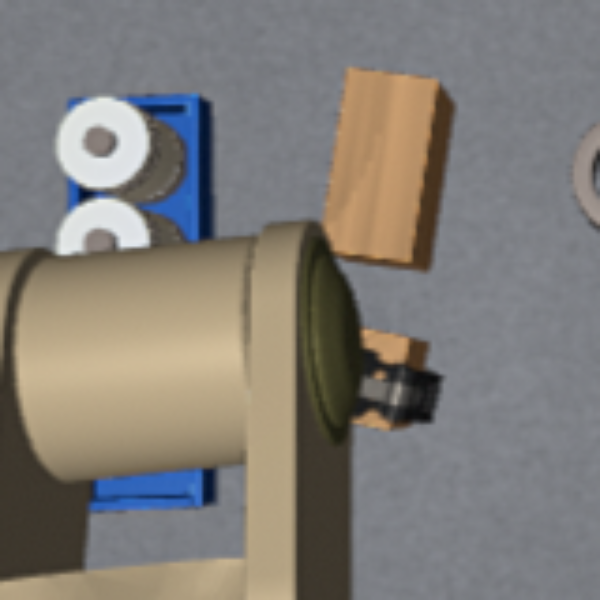

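Request:
jog_arm:
  hand: [0.085, 0.085, 0.085, 0.085, 0.085]
  travel:
    - [0, 0, -0.03]
    - [0, 0, -0.03]
    - [0, 0, -0.03]
    - [0, 0, -0.017]
    - [0, 0, 0]
  yaw: [0.008, 0, 0, 0, 0]

```text
time_s: 53.32
position: [0.4471, 0.1649, 0.0329]
tool_rot: [[0.978, -0.208, -0.001], [-0.208, -0.978, -0.0], [-0.001, 0.0, -1.0]]
ft_force: [0.4, 0.2, 1.1]
grip_width: 0.0848
gripper_force: 0.0
```

Request:
jog_arm:
  hand: [0.05, 0.05, 0.05, 0.05, 0.05]
  travel:
    - [0, 0, 0]
    - [0, 0, 0]
    - [0, 0, 0]
    - [0, 0, 0]
    - [0, 0, 0]
  yaw: [0, 0, 0, 0, 0]

```text
time_s: 53.95
position: [0.4479, 0.1649, 0.0346]
tool_rot: [[0.978, -0.207, 0.002], [-0.207, -0.978, 0.0], [0.002, -0.001, -1.0]]
ft_force: [-2.1, -1.1, 7.1]
grip_width: 0.0548
gripper_force: 84.0
```

Request:
jog_arm:
  hand: [0.05, 0.05, 0.05, 0.05, 0.05]
  travel:
    - [0, 0, 0.01]
    - [0, 0, 0.025]
    - [0, 0, 0.03]
    - [0, 0, 0.03]
    - [0, 0, 0.035]
  yaw: [0, 0, 0, 0, 0]

```text
time_s: 54.58
position: [0.4469, 0.1649, 0.1649]
tool_rot: [[0.978, -0.208, 0.0], [-0.208, -0.978, 0.0], [0.0, -0.0, -1.0]]
ft_force: [0.7, -0.9, -2.2]
grip_width: 0.0549
gripper_force: 84.6
```

Request:
jog_arm:
  hand: [0.05, 0.05, 0.05, 0.05, 0.05]
  travel:
    - [-0.01, 0.029, 0]
    - [-0.01, 0.03, 0]
    - [-0.01, 0.03, 0]
    - [-0.01, 0.03, 0]
    - [-0.006, 0.025, 0]
  yaw: [0.05, 0.05, 0.05, 0.05, 0.05]

```text
time_s: 55.2
position: [0.4006, 0.31, 0.164]
tool_rot: [[0.999, 0.043, 0.001], [0.043, -0.999, 0.0], [0.001, -0.0, -1.0]]
ft_force: [1.2, -0.2, -1.1]
grip_width: 0.0545
gripper_force: 84.6
```

Request:
jog_arm:
  hand: [0.05, 0.05, 0.05, 0.05, 0.05]
  travel:
    - [0, 0, 0]
    - [0, 0, 0]
    - [0, 0, -0.02]
    - [0, 0, -0.01]
    - [0, 0, 0]
  yaw: [0, 0, 0, 0, 0]

```text
time_s: 55.82
position: [0.4012, 0.3083, 0.1329]
tool_rot: [[0.999, 0.04, -0.001], [0.04, -0.999, -0.001], [-0.001, 0.001, -1.0]]
ft_force: [0.8, 0.1, 0.5]
grip_width: 0.0544
gripper_force: 84.7
```

```bash
python3 - <<'E'
from h import *
print(state()); im=look()
for p in((.583,.316,.086),(.521,.314,.086),(.46,.311,.086)): print(can(im,*w2pix('top',p),z=.086))
print(wfit('r17.png','can',.462,.3115,0,.086))
E
```

```text
(55.825, array([0.4012, 0.3083, 0.1329]), np.float64(2.28), 0.0544)
(55.875, array([0.4015, 0.3086, 0.1334]), np.float64(2.29), 0.0543)
(array([0.58141154, 0.31600677]), 12.352950096130371)
(array([0.52084564, 0.31349968]), 12.330535888671875)
(array([0.46000523, 0.31126094]), 12.488105773925781)
rect [158.5 159.5] [54.5 54.5] 90.0
[0.4622 0.3122]
```

Request:
jog_arm:
  hand: [0.05, 0.05, 0.05, 0.05, 0.05]
  travel:
    - [0, 0, -0.025]
    - [0, 0, -0.015]
    - [0, 0, -0.01]
    - [0, 0, -0.01]
    - [0, 0, -0.01]
  yaw: [0, 0, 0, 0, 0]

```text
time_s: 56.55
position: [0.4015, 0.309, 0.063]
tool_rot: [[0.999, 0.041, 0.001], [0.041, -0.999, 0.0], [0.001, -0.0, -1.0]]
ft_force: [-0.0, 0.4, -1.6]
grip_width: 0.0547
gripper_force: 84.7
```

Request:
jog_arm:
  hand: [0.05, 0.05, 0.05, 0.05, 0.05]
  travel:
    - [0, 0, -0.008]
    - [0, 0, -0.008]
    - [0, 0, -0.004]
    - [0, 0, -0.002]
    - [0, 0, 0]
  yaw: [0, 0, 0, 0, 0]

```text
time_s: 57.18
position: [0.4013, 0.3089, 0.0413]
tool_rot: [[0.999, 0.041, 0.0], [0.041, -0.999, 0.0], [0.0, -0.0, -1.0]]
ft_force: [-0.1, 0.6, -1.0]
grip_width: 0.0547
gripper_force: 84.7
```

Release, lift, retreat between the trays, and check everything in one picture.

Request:
jog_arm:
  hand: [0.05, 0.085, 0.085, 0.085, 0.085]
  travel:
    - [0, 0, -0.001]
    - [0, 0, 0]
    - [0, 0, 0]
    - [0, 0, 0]
    - [0, 0, 0.02]
  yaw: [0, 0, 0, 0, 0]

```text
time_s: 57.8
position: [0.4006, 0.3086, 0.0595]
tool_rot: [[0.999, 0.041, -0.003], [0.041, -0.999, -0.001], [-0.003, 0.001, -1.0]]
ft_force: [-0.1, 1.1, -0.1]
grip_width: 0.085
gripper_force: 0.0
```

Request:
jog_arm:
  hand: [0.085, 0.085, 0.085, 0.085, 0.085]
  travel:
    - [0, 0, 0.05]
    - [0, 0, 0.05]
    - [0, 0, 0.04]
    - [0, -0.04, 0]
    - [0, -0.05, 0]
  yaw: [0, 0, 0, 0, 0]

```text
time_s: 58.42
position: [0.4012, 0.2183, 0.2005]
tool_rot: [[0.999, 0.043, 0.001], [0.043, -0.999, 0.0], [0.001, -0.0, -1.0]]
ft_force: [1.2, -1.0, 0.2]
grip_width: 0.0849
gripper_force: 0.0
```

Request:
jog_arm:
  hand: [0.085, 0.085, 0.085, 0.085, 0.085]
  travel:
    - [0, -0.05, 0]
    - [0, -0.05, 0]
    - [0, -0.05, 0]
    - [0, -0.04, 0]
    - [0, 0, 0]
  yaw: [0, 0, 0, 0, 0]

```text
time_s: 59.05
position: [0.4013, 0.027, 0.2003]
tool_rot: [[0.999, 0.037, 0.0], [0.037, -0.999, -0.0], [0.0, 0.0, -1.0]]
ft_force: [-0.6, -0.1, 0.5]
grip_width: 0.0851
gripper_force: 0.0
```

```bash
python3 - <<'E'
from h import *
t=look(); s=env.get_image('scene')[:,:,::-1]
a=t[100:310,150:500,::-1]; a=cv2.resize(a,(640,384)); cv2.imwrite('pics/fin.png',np.vstack([a,cv2.resize(s[100:380,130:480],(640,512))])[:,:,:]) 
b=np.hstack([cv2.resize(a,(480,288)),cv2.resize(s[120:340,150:470],(320,220+68))]); 
c=[]
for ctr in((.5257,-.3161),(.4907,.3131)):
    u,v=map(int,w2pix('top',(*ctr,.05))); c.append(cv2.resize(t[v-72:v+72,u-48:u+48,::-1],(200,300)))
row2=np.hstack(c+[cv2.resize(s[130:380,150:480],(400,300))]); cv2.imwrite('pics/fin.png',np.vstack([b,row2]))
for p in((.583,.316,.086),(.521,.314,.086),(.46,.311,.086)): print(can(t,*w2pix('top',p),z=.086))
for x,y,d in((.3993,.3094,2.3),(.4955,-.312,-7.7)):
    p,q=fit(t,'short',*w2pix('top',(x,y,.086)),np.radians(d),.006); print(p,np.degrees(p[2]),1-q)
E
```

```text
(59.1, array([0.4012, 0.0282, 0.2002]), np.float64(2.19), 0.0849)
(array([0.58153552, 0.31605588]), 12.285822868347168)
(array([0.52078933, 0.31337302]), 12.330535888671875)
(array([0.46003617, 0.31139647]), 12.488105773925781)
[0.39870622 0.30906428 0.01859474] 1.0654000788851437 0.9252152198199383
[ 0.49607737 -0.31291017 -0.11121874] -6.3723641470382075 0.9434194341943419
```

View pics/fin.png

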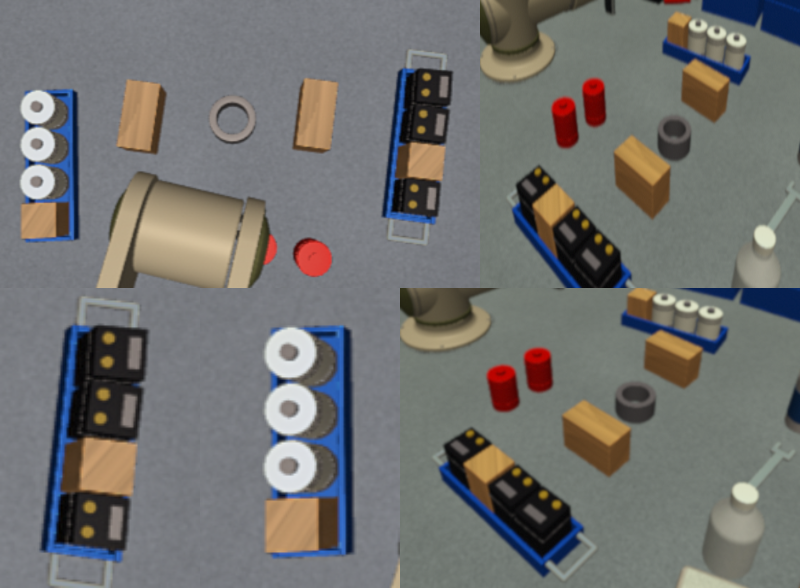

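The final picture shows both rows full and upright: three packs and a short block in the handled tray, three canisters and a short block in the plain one. The tape roll and the red look-alikes are untouched.

```bash
python3 -c "
from rig import env
print(env.close_job())"
```

```text
the job is handed in; nothing more can be done
None
```

The job is handed in at about 59 s: the three packs plus a short block fill the handled tray, and the three canisters plus a short block fill the plain one. Both long blocks stayed on the bench as spares, and the hand-in returned no verdict.

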